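# Refit the filter cover of the thread-suction unit

## Task

Take the filter cover off its storage stand, turn your grip by setting it down on the clear table between stand and suction unit, and fit it over the guide pins and the four wing bolts of the suction unit. Then turn the wing bolts clockwise in star order, always going to the diagonally opposite one next: first a round that takes each about half-way (some 30 degrees), then a second round that takes each fully home to its stop (it may begin with the bolt you are on), so that the cover is pressed down evenly. Let go at the end, and do not disturb the other things on the table.

Things in the scene. Friction and masses are not known exactly. Their poses are not given: they have to be found in the camera images.
- boss (a point): Centre of the black rectangular grip block on top of the loose cover. The block is 36 mm (cover's x) by 30 mm (cover's y) and 32 mm high; its centre is 16 mm above the cover's upper face, 24 mm above its underside. The axes are the cover's.
- cover: Loose aluminium cover plate, 200 (x) by 150 (y) by 8 mm, some 0.45 kg, same after a half turn; origin at the centre of its underside. Round 16 mm holes at x 0, y +-28 mm (for the unit's guide pins) and y 0, x +-31 mm (for the stand's pegs); slots 16 (x) by 44 mm (y) at x +-72, y +-48 mm (for the wing bolts). Starts level on the stand, axes along the stand's.
- stand: Fixed plywood storage stand, 150 (x) by 110 (y) by 22 mm, origin at the centre of its underside, left or right on the table. Its two 12 mm pegs at x +-31 mm, y 0 rise 39 mm above its top, close to the grip block of the stored cover: there the block can be grasped only across its 30 mm side (fingers at its +-y faces). The cover lifts straight up.
- rest (a point): Middle of the clear table between stand and unit (a fixed point of the table surface). The free stretch is at least 190 mm wide there: set the cover down with its long side pointing away from the robot.
- unit: Fixed suction unit, on the side where the stand is not: grey open filter housing, base 240 (x) by 190 (y) mm, rim 51 mm high, pipe stub to +x; origin at the centre of its underside. The cover's axes go along the unit's (half turn allowed). Four sprung corner pads carry the underside of the loose cover 56 mm above the table; tightening presses it about 3.5 mm lower.
- pin (a point): Tapered tip of one of the unit's two 12 mm guide pins, at x 0, y 28 mm of the unit, 95 mm above the table (the other at y -28 mm). They stand close to the fitted cover's grip block: on the unit the block can be held only across its 36 mm side (fingers at its +-x faces).
- wing0 (a joint): Turn of wing bolt 0 (rad): about 0 (0 to 0.06) when its bar lies along the unit's y, in line with the cover's slot, and grows clockwise seen from above to the stop at 1.05 (60 degrees). It stays where it is left, needs about 0.1 N m, and sinks 4.8 mm per rad, drawing the cover down.
- wing0_top (a point): Centre of the top face of wing bolt 0, on its vertical turning axis, at x 72, y 48 mm of the unit (diagonally opposite bolt 2); its y axis lies along the bar. A plain upright steel bar 36 mm long, 10 mm thick and 26 mm high, on the unit; top 91.5 mm above the table at 0, 27.5 mm above the upper face of a loosely fitted cover. Grasp it across its thickness from above.
- wing1 (a joint): Turn of wing bolt 1 (rad): about 0 (0 to 0.06) when its bar lies along the unit's y, in line with the cover's slot, and grows clockwise seen from above to the stop at 1.05 (60 degrees). It stays where it is left, needs about 0.1 N m, and sinks 4.8 mm per rad, drawing the cover down.
- wing1_top (a point): Centre of the top face of wing bolt 1, on its vertical turning axis, at x -72, y 48 mm of the unit (diagonally opposite bolt 3); its y axis lies along the bar. A plain upright steel bar 36 mm long, 10 mm thick and 26 mm high, on the unit; top 91.5 mm above the table at 0, 27.5 mm above the upper face of a loosely fitted cover. Grasp it across its thickness from above.
- wing2 (a joint): Turn of wing bolt 2 (rad): about 0 (0 to 0.06) when its bar lies along the unit's y, in line with the cover's slot, and grows clockwise seen from above to the stop at 1.05 (60 degrees). It stays where it is left, needs about 0.1 N m, and sinks 4.8 mm per rad, drawing the cover down.
- wing2_top (a point): Centre of the top face of wing bolt 2, on its vertical turning axis, at x -72, y -48 mm of the unit (diagonally opposite bolt 0); its y axis lies along the bar. A plain upright steel bar 36 mm long, 10 mm thick and 26 mm high, on the unit; top 91.5 mm above the table at 0, 27.5 mm above the upper face of a loosely fitted cover. Grasp it across its thickness from above.
- wing3 (a joint): Turn of wing bolt 3 (rad): about 0 (0 to 0.06) when its bar lies along the unit's y, in line with the cover's slot, and grows clockwise seen from above to the stop at 1.05 (60 degrees). It stays where it is left, needs about 0.1 N m, and sinks 4.8 mm per rad, drawing the cover down.
- wing3_top (a point): Centre of the top face of wing bolt 3, on its vertical turning axis, at x 72, y -48 mm of the unit (diagonally opposite bolt 1); its y axis lies along the bar. A plain upright steel bar 36 mm long, 10 mm thick and 26 mm high, on the unit; top 91.5 mm above the table at 0, 27.5 mm above the upper face of a loosely fitted cover. Grasp it across its thickness from above.
- mug: Bystander, to be left alone: white mug, 76 mm across, 90 mm high; origin at its underside.
- tape: Bystander, to be left alone: cardboard-coloured tape roll, 80 mm across, 24 mm high; origin at its underside.
- cone: Bystander, to be left alone: grey thread cone, 64 mm across, 105 mm high; origin at its underside.
- case: Bystander, to be left alone: black spectacles case, 60 by 150 by 34 mm; origin at its underside.
- screwdriver: Bystander, to be left alone: screwdriver lying on the table; origin at its underside.
- jar: Bystander, to be left alone: clear jar, 60 mm across, 75 mm high; origin at its underside.

How it is judged:
On the way, in this order (a step that is already met when the one before it is completed fails the run):
1. the cover has been set down level on the table and let go (height (world z) of cover below 0.005 m and angle between cover's own z axis and vertical below 0.05 rad and contact force between the fingers and cover below 0.1 N), for 0.1 s.
2. the cover is down over the guide pins and wing bolts, level, on the pads, with no bolt turned yet (horizontal distance between cover and unit below 0.006 m and angle between the x axis of cover and the x axis of unit, either way round below 0.08 rad and angle between cover's own z axis and vertical below 0.06 rad and z of cover in the frame of unit below 0.058 m and value of joint each of wing0, wing1, wing2, wing3 below 0.2 rad), for 0.2 s.
3. first round: all four bolts are taken up part way (beyond 0.25 rad) (value of joint each of wing0, wing1, wing2, wing3 above 0.25 rad), for 0.2 s.
At the end, for the whole second after the job is handed in: The cover sits on the unit within 6 mm and 0.08 rad of its place, drawn down at least 2 mm against the pads and level within 0.02 rad, at rest, and all four wing bolts are turned beyond 0.85 rad (horizontal distance between cover and unit below 0.006 m and angle between the x axis of cover and the x axis of unit, either way round below 0.08 rad and angle between cover's own z axis and vertical below 0.06 rad and z of cover in the frame of unit below 0.054 m and angle between cover's own z axis and vertical below 0.02 rad and value of joint each of wing0, wing1, wing2, wing3 above 0.85 rad and linear speed of cover below 0.02 m/s); the robot touches nothing.
It fails at once if a bolt is taken beyond 0.8 rad while another has not had its first part turn (below 0.25 rad) (value of joint any of wing0, wing1, wing2, wing3 above 0.8 rad and value of joint any of wing0, wing1, wing2, wing3 below 0.25 rad).
It fails at once if out of star order, first round: two neighbouring bolts are beyond 0.3 rad while both others are still loose (below 0.15 rad) ((value of joint each of wing0, wing1 above 0.3 rad and value of joint each of wing2, wing3 below 0.15 rad) or (value of joint each of wing1, wing2 above 0.3 rad and value of joint each of wing3, wing0 below 0.15 rad) or (value of joint each of wing2, wing3 above 0.3 rad and value of joint each of wing0, wing1 below 0.15 rad) or (value of joint each of wing3, wing0 above 0.3 rad and value of joint each of wing1, wing2 below 0.15 rad)).
It fails at once if out of star order, second round: two neighbouring bolts are beyond 0.9 rad while both others are below 0.75 rad ((value of joint each of wing0, wing1 above 0.9 rad and value of joint each of wing2, wing3 below 0.75 rad) or (value of joint each of wing1, wing2 above 0.9 rad and value of joint each of wing3, wing0 below 0.75 rad) or (value of joint each of wing2, wing3 above 0.9 rad and value of joint each of wing0, wing1 below 0.75 rad) or (value of joint each of wing3, wing0 above 0.9 rad and value of joint each of wing1, wing2 below 0.75 rad)).
It fails at once if another thing on the table is shoved more than 40 mm (distance of any of mug, tape, cone, case, screwdriver, jar from where it was at the start of the episode above 0.04 m).
It also fails if it takes over 72 s, if anything falls off the work surface, if the arm or the gripper's body presses on something with over 40 N, if the wrist force passes 120 N, or if a joint passes its speed limit or range.

## Robot

A 6-joint arm with a two-finger parallel gripper is mounted at the origin on the work surface. World frame = base frame: x ahead of the robot, y to its left, z up, the work surface at z = 0. Lengths are in m, angles in rad, forces in N, time in s.
With the tool pointing down it reaches from about 0.35 to 0.775 m from the base axis. Payload 5.5 kg.
Tool frame: the origin (TCP) lies at the very end of the fingers, on their centre line; the grasp point (between the pads) lies 19 mm behind it; z points along the fingers, x is the direction in which the jaws open and shut, and the axes are right-handed (so a half turn about z gives the same grasp; the last joint's range is limited). The gripper opens to 85 mm and grips with 20 to 120 N. Pads are 22 mm wide; open, the fingers measure 114 mm over their backs; the gripper's body (76 mm by 85 mm) begins 54 mm behind the grasp point. The pads swing forward as they close: fully open they stand 13 mm farther back than shut.
Start: joints at [1.026, 0.313, 0.046, 1.304, 0, 1.431], TCP at [0.226, 0.529, 0.202] pointing down, gripper open.
Joint ranges: [-2.76, 2.76], [-0.86, 1.69], [-1.03, 1.26], [-2.2, 2.34], [-1.47, 1.5], [-3.14, 3.14]. Speed limits (rad/s): [2.57, 2.57, 3.14, 3.14, 3.14, 3.14].

## Interface

Orientations are given as a unit quaternion [w, x, y, z].
In Python, from workcell import env gives the robot as it stands.
- The arm moves only by the shell command python3 -m inch 'ROWS' [FORCE]. ROWS is JSON, a list of rows, each a list of 7 numbers: the turn, a rotation vector about the tool's x, y, z each as a share of 8 degrees, from -1 to 1, then the shift along the tool's x, y, z each as a share of 0.05 m, from -1 to 1, then the closure, from 0 (fully open) to 1 (shut). A call has 1 to 12 rows; each row shifts and turns the commanded pose from where the row before left it, along the tool's axes as they then stand; what a row does not reach is not made up. A row lasts 1/10 s, in which the tool goes at most 50 mm and 8.59 degrees, less where a joint would pass 70% of its speed; a pose out of reach is approached as far as the arm can. A call with a number of a shift or a turn outside -1 to 1 is refused whole. A call with a gripper value outside its range is refused whole. The fingers move at their own pace and stop on an object; FORCE is the grip in N (left out, the last holds). Time passes only in rows, so rows that do not move let the fingers close. It gives the time, the measured TCP pose, the force and the opening at its end, in the units of the state.
- env.get_state(): the state, without advancing time (a new reading comes with each control period).
- env.read_camera(name): name is "scene" or "top"; returns the picture (420x560x3 uint8, red, green, blue); there is no depth.
- env.calibration(name): a dict with "fx", "fy", "cx", "cy" (pixels), "rvec" (rotation vector, rad) and "tvec" (3), from world to camera coordinates, as OpenCV has them. Camera axes: x right, y down, z forward; pixel columns grow to the right and rows downward; lengths in m; the calibration is good to about 2 mm. A picture is of the moment at which its call begins. calibration takes no time and is no camera call.
- env.hand_in(): hands the job in, once; it reports no verdict.
The state is a dict: "clock": time; "joint_pos": joint angles; "qvel": joint speeds; "tau": joint torques, N m; "tcp_pos": TCP position; "orientation": TCP orientation; "wrist_force": force on the tool from outside, world axes, zero at the start; "ft_torque": the same for the moment, N m; "finger_gap": finger opening in m.
Only numpy, scipy, OpenCV 4.12 (cv2) and the standard library are available. Lean on these libraries where they do the work, as an engineer would, in place of code of your own. Each camera call takes 0.05 s, during which the arm holds its last target.

## Working session

There is one attempt and no reset: what is moved stays moved. The work goes in short steps, Python scripts to look and compute and a shell command to move; the robot and the scene stay as the last step left them, time stands still between calls to the robot, and variables do not carry over. Pictures are saved under pics/ and viewed, and the job is handed in when it is done.

```bash
ls; mkdir -p pics
python3 - <<'E'
from workcell import env
import cv2
for n in ("scene","top"):
    im=env.read_camera(n); cv2.imwrite(f"pics/{n}0.png",cv2.cvtColor(im,cv2.COLOR_RGB2BGR)); print(env.calibration(n))
s=env.get_state(); print(s)
E
```

```text
pics
{'fx': 523.761757281962, 'fy': 523.761757281962, 'cx': 284.4748673762244, 'cy': 212.7287033833201, 'rvec': array([ 1.57046033,  2.21648531, -0.65385522]), 'tvec': array([ 0.19887939, -0.40009796,  1.72804838])}
{'fx': 441.6560098650338, 'fy': 441.6560098650338, 'cx': 277.1284778313508, 'cy': 208.19761604590315, 'rvec': array([ 2.01683413, -2.20843265,  0.22488886]), 'tvec': array([0.05894377, 0.61753241, 1.08134094])}
{'clock': 0.1, 'joint_pos': array([ 1.02641022e+00,  3.13934054e-01,  4.51288267e-02,  1.30359503e+00,
       -9.38660859e-06,  1.43117680e+00]), 'qvel': array([ 0.00237712, -0.00230187,  0.00454313, -0.00036906,  0.0008351 ,
        0.00059213]), 'tau': array([ 3.54152173e-03, -4.81723809e+01,  2.99245691e+01,  1.27298950e-02,
       -1.40160332e-04,  1.13239270e-05]), 'tcp_pos': array([0.22620718, 0.52811058, 0.20100791]), 'orientation': array([ 3.48288865e-04,  8.34806356e-01,  5.50543100e-01, -7.22400112e-04]), 'wrist_force': array([ 1.07199318,  0.35708259, -0.76165443]), 'ft_torque': array([-0.04011217, -0.03222017, -0.03955792]), 'finger_gap': 0.08557222314316135}
```

View pics/scene0.png

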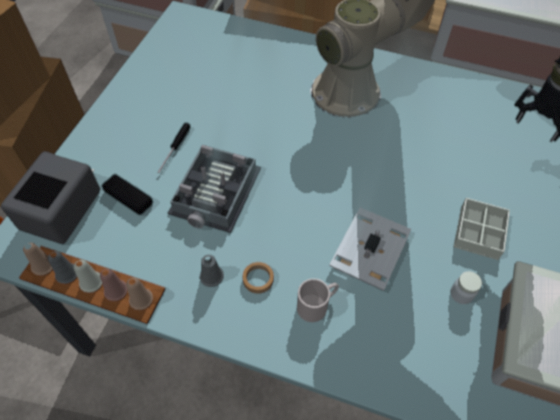

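View pics/top0.png

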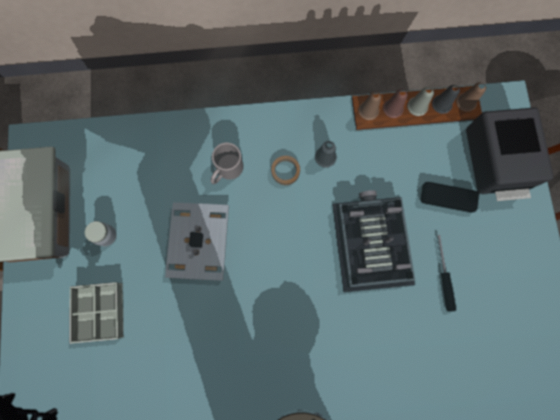

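The scene view is from the front. In the top view the cover on its stand is left at about (196,241), the unit is right at about (375,243), and the robot base is at the bottom. I'll enlarge both.

```bash
cat > h.py <<'E'
import numpy as np, cv2
from workcell import env
C={n:env.calibration(n) for n in("scene","top")}
def K(c): return np.array([[c['fx'],0,c['cx']],[0,c['fy'],c['cy']],[0,0,1.]])
def px2w(n,uv,z):
    c=C[n];R=cv2.Rodrigues(c['rvec'])[0];d=R.T@np.linalg.inv(K(c))@np.array([uv[0],uv[1],1.]);o=-R.T@c['tvec']
    return o+d*(z-o[2])/d[2]
def w2px(n,p):
    c=C[n];return cv2.projectPoints(np.array(p,float).reshape(-1,3),c['rvec'],c['tvec'],K(c),None)[0].reshape(-1,2)
def crop(im,x0,y0,w,h,s,fn,draw=None):
    b=cv2.cvtColor(im,cv2.COLOR_RGB2BGR)[y0:y0+h,x0:x0+w]
    b=cv2.resize(b,None,fx=s,fy=s,interpolation=cv2.INTER_CUBIC)
    b=cv2.convertScaleAbs(b,alpha=1.5,beta=10)
    for p in (draw if draw is not None else []):
        q=((np.array(p)-[x0,y0]+.5)*s).astype(int); cv2.circle(b,tuple(int(v) for v in q),3,(0,0,255),1)
    cv2.imwrite(fn,b)
E
python3 - <<'E'
import cv2
from h import *
t=cv2.cvtColor(cv2.imread("pics/top0.png"),cv2.COLOR_BGR2RGB)
crop(t,150,190,95,100,6,"pics/a.png"); crop(t,325,180,100,120,5,"pics/b.png")
s=cv2.cvtColor(cv2.imread("pics/scene0.png"),cv2.COLOR_BGR2RGB)
crop(s,160,140,105,95,6,"pics/c.png"); crop(s,320,200,100,95,6,"pics/d.png")
E
```

```text
(no output)
```

View pics/a.png

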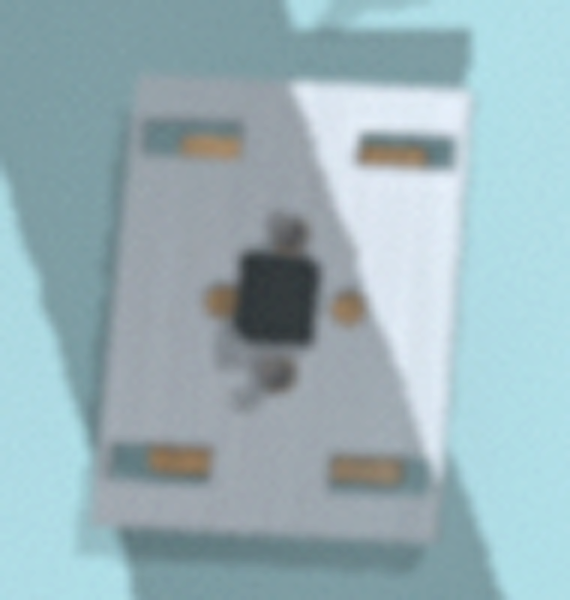

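View pics/b.png

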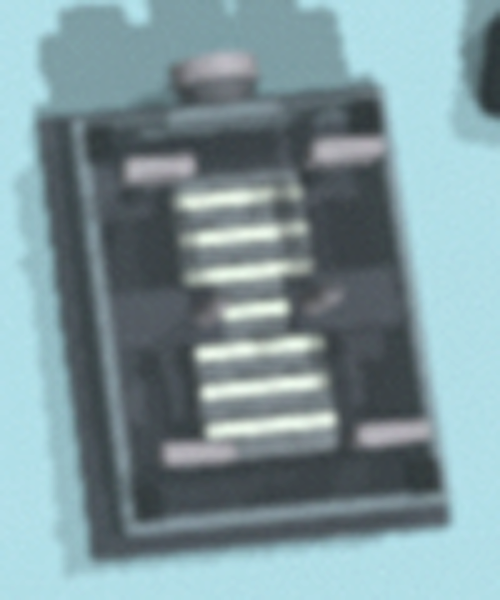

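View pics/c.png

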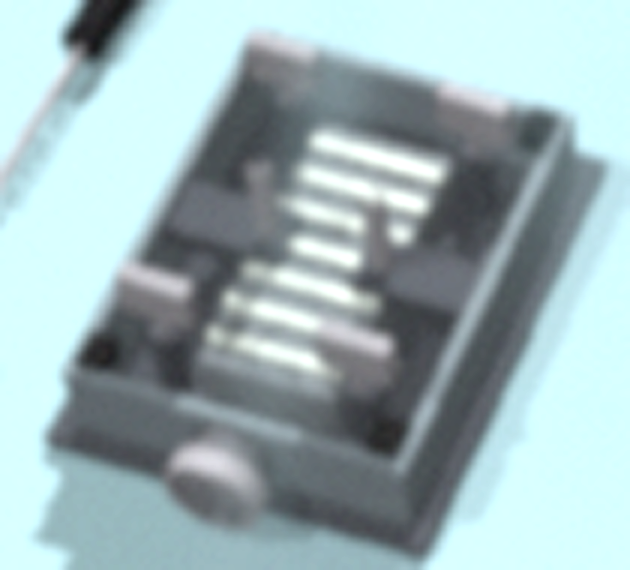

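View pics/d.png

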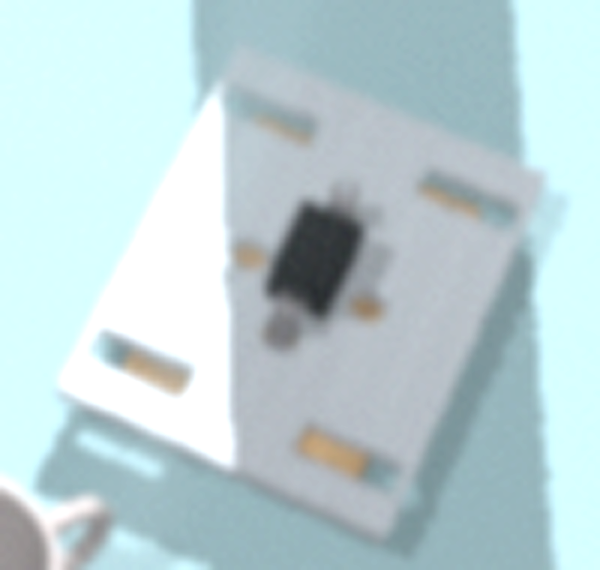

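```bash
cat > fit.py <<'E'
from h import *
from scipy.optimize import least_squares
def cv(p,s,o): return (np.array(p,float)+.5)/s-.5+o
def tf(x,P): 
    c,s=np.cos(x[2]),np.sin(x[2]);P=np.array(P,float);return np.c_[P[:,0]*c-P[:,1]*s+x[0],P[:,0]*s+P[:,1]*c+x[1],P[:,2]]
def fit(obs,x0):
    f=lambda x:np.concatenate([(w2px(n,tf(x,P))-uv).ravel() for n,P,uv in obs])
    r=least_squares(f,x0,loss='soft_l1');return r.x,r.fun.reshape(-1,2)
a=[150,190];b=[325,180];c_=[160,140];d=[320,200]
if __name__=="__main__":
    CP=[[.1,.075,.03],[.1,-.075,.03],[-.1,-.075,.03],[-.1,.075,.03]]
    BP=[[.018,.015,.062],[.018,-.015,.062],[-.018,-.015,.062],[-.018,.015,.062]]
    PT=np.r_[CP,BP]; ta=cv([(138,78),(468,90),(437,542),(96,522),(243,252),(318,258),(311,343),(237,337)],6,a)
    # scene: +x is towards camera (bottom left)
    sd=cv([(390,542),(58,392),(238,45),(545,178)],6,d)
    for obs in ([("top",PT,ta)],[("scene",CP,sd)],[("top",PT,ta),("scene",CP,sd)]):
        x,r=fit(obs,[.5,.2,0]);print("cover",x.round(4),r.round(1).tolist())
    xc=x
    W=[[.072,.048,.0915],[-.072,.048,.0915],[-.072,-.048,.0915],[.072,-.048,.0915]]
    tb=cv([(160,165),(199,451),(392,431),(347,148)],5,b)
    sc=cv([(358,335),(478,102),(281,42),(155,278)],6,c_)
    for obs in ([("top",W,tb)],[("scene",W,sc)],[("top",W,tb),("scene",W,sc)]):
        x,r=fit(obs,[.5,-.2,0]);print("unit",x.round(4),r.round(1).tolist())
    t=cv2.cvtColor(cv2.imread("pics/top0.png"),cv2.COLOR_BGR2RGB);s=cv2.cvtColor(cv2.imread("pics/scene0.png"),cv2.COLOR_BGR2RGB)
    bars=[[w[0]+i*.005,w[1]+j*.018,.0915] for w in W for i in(-1,1) for j in (-1,1)]+[[0,.028,.095],[0,-.028,.095]]
    base=[[i*.12,j*.095,0] for i in(-1,1) for j in (-1,1)]
    for n,im,(o,w,hh,sc) in(("top",t,(b,100,120,5)),("scene",s,(c_,105,95,6))):
        crop(im,*o,w,hh,sc,f"pics/u_{n}.png",w2px(n,tf(x,bars+base)))
    for n,im,(o,w,hh,sc) in(("top",t,(a,95,100,6)),("scene",s,(d,100,95,6))):
        crop(im,*o,w,hh,sc,f"pics/c_{n}.png",w2px(n,tf(xc,list(PT))))
E
python3 fit.py
```

```text
cover [ 0.5598  0.2189 -0.1353] [[0.2, -0.3], [1.0, 0.1], [0.9, 0.3], [-0.0, 1.0], [0.0, 0.1], [-0.9, -0.4], [-0.8, -0.6], [-0.2, -0.1]]
cover [ 0.5632  0.2237 -0.1359] [[-0.3, -0.2], [-0.0, 0.2], [-0.2, 0.4], [0.6, -0.3]]
cover [ 0.5606  0.2206 -0.1351] [[-0.5, -0.5], [0.3, -0.1], [0.2, 0.0], [-0.7, 0.8], [-0.7, -0.2], [-1.6, -0.6], [-1.5, -0.9], [-0.9, -0.4], [-1.3, -1.5], [-0.9, -1.0], [-1.1, -0.6], [-0.4, -1.4]]
unit [ 0.5134 -0.2436  0.0079] [[-0.2, 0.0], [-0.1, 0.0], [0.1, 0.2], [0.2, -0.3]]
unit [ 0.5136 -0.2401  0.0098] [[-0.2, 0.3], [-0.3, -0.9], [0.5, 0.3], [0.1, 0.1]]
unit [ 0.5133 -0.2422  0.0094] [[-0.7, 0.2], [-0.6, 0.2], [-0.5, 0.2], [-0.4, -0.2], [-1.0, -0.0], [-1.0, -1.2], [-0.1, 0.1], [-0.6, -0.2]]
```

Run:
```python
import cv2,numpy as np
f=lambda n:cv2.copyMakeBorder(cv2.imread(n),0,0,0,0,0)
for o,l in(("m1",("u_top","u_scene")),("m2",("c_top","c_scene"))):
    A=[cv2.resize(cv2.imread(f"pics/{n}.png"),None,fx=.65,fy=.65,interpolation=cv2.INTER_AREA) for n in l]
    H=max(x.shape[0] for x in A);A=[cv2.copyMakeBorder(x,0,H-x.shape[0],0,0,0) for x in A]
    cv2.imwrite(f"pics/{o}.png",np.hstack(A))
```

```text
(no output)
```

View pics/m1.png

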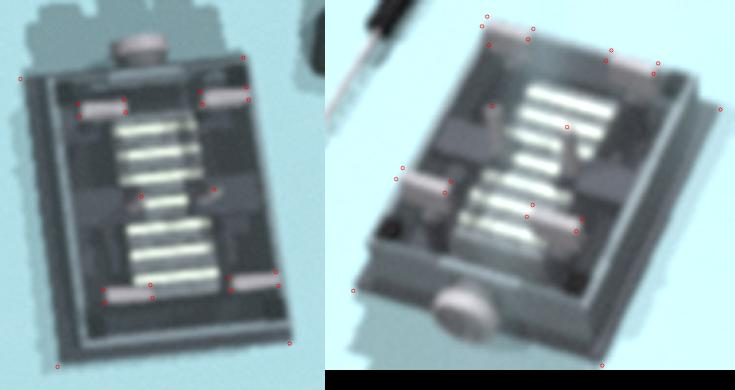

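View pics/m2.png

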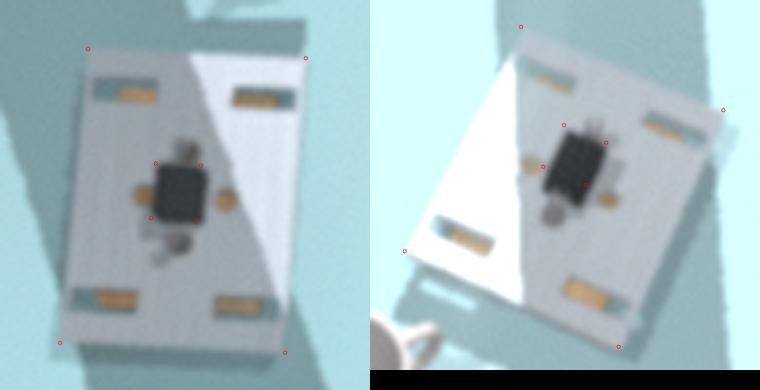

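```bash
cat >> h.py <<'E'
from scipy.spatial.transform import Rotation as Rt
def go(p,ang,st=None):
    """tool shift & turn (units of rows) from measured pose to TCP p, tool x at world angle ang, pointing down"""
    s=st or env.get_state(); q=s['orientation']; R=Rt.from_quat([q[1],q[2],q[3],q[0]]); M=R.as_matrix()
    a=np.arctan2(M[1,0],M[0,0]); ang=a+(ang-a+np.pi/2)%np.pi-np.pi/2
    T=Rt.from_matrix(np.array([[np.cos(ang),np.sin(ang),0],[np.sin(ang),-np.cos(ang),0],[0,0,-1]]))
    rv=(R.inv()*T).as_rotvec()
    print("t",round(s['clock'],2),"tcp",s['tcp_pos'].round(4),"ang",round(a,4),"zaxis",M[:2,2].round(4),"gap",round(s['finger_gap'],4),"F",s['wrist_force'].round(1),"j1,j6",s['joint_pos'][[0,5]].round(2))
    print("turn units",(np.degrees(rv)/8).round(3),"shift units now-axes",(M.T@(np.array(p)-s['tcp_pos'])/.05).round(3),"in target axes",(T.as_matrix().T@(np.array(p)-s['tcp_pos'])/.05).round(3))
E
python3 - <<'E'
from h import *
print("tape",px2w("top",(286,170),.012),"cone",px2w("top",(326,158),.02),"mug",px2w("top",(227,160),.08))
go([.561,.2203,.15],np.pi/2-.1353)
E
```

```text
tape [ 0.73647461 -0.03210029  0.012     ] cone [ 0.75831869 -0.14494435  0.02      ] mug [0.75737897 0.12213998 0.08      ]
t 0.1 tcp [0.2262 0.5281 0.201 ] ang 1.166 zaxis [-0.0008 -0.0014] gap 0.0856 F [ 1.1  0.4 -0.8] j1,j6 [1.03 1.43]
turn units [-0.003  0.011 -1.93 ] shift units now-axes [-3.02   8.579  1.023] in target axes [-5.197  7.465  1.02 ]
```

```bash
python3 -m inch '[[0,0,-0.965,0,0,0,0],[0,0,-0.965,0,0,0,0],[0,0,0,-0.52,0.745,0.1,0],[0,0,0,-0.52,0.745,0.1,0],[0,0,0,-0.52,0.745,0.1,0],[0,0,0,-0.52,0.745,0.1,0],[0,0,0,-0.52,0.745,0.1,0],[0,0,0,-0.52,0.745,0.1,0],[0,0,0,-0.52,0.745,0.1,0],[0,0,0,-0.52,0.745,0.1,0],[0,0,0,-0.52,0.745,0.1,0],[0,0,0,-0.52,0.745,0.1,0]]' 40
python3 - <<'E'
from h import *
go([.561,.2203,.036],np.pi/2-.1353)
E
```

```text
clock: 1.3
tcp_pos: [0.5614, 0.2191, 0.1512]
orientation: [-0.0, 0.753, 0.658, -0.0]
wrist_force: [-0.3, 0.9, 0.5]
finger_gap: 0.0854
t 1.3 tcp [0.5614 0.2191 0.1512] ang 1.4353 zaxis [-0.0007  0.    ] gap 0.0854 F [-0.3  0.9  0.5] j1,j6 [0.24 0.37]
turn units [-0.005  0.    -0.001] shift units now-axes [ 0.022 -0.009  2.304] in target axes [ 0.022 -0.011  2.304]
```

Run:
```python
from h import *
im=env.read_camera("top");print(w2px("top",[.5614,.2191,.1512]),w2px("top",env.get_state()['tcp_pos']+[0,0,.013]))
crop(im,130,170,130,120,5,"pics/e.png",w2px("top",[[.5614,.2191,.162],[.561,.2203,.062]]))
im=env.read_camera("scene")
crop(im,310,150,130,120,5,"pics/f.png",w2px("scene",[[.5614,.2191,.162],[.561,.2203,.062]]))
```

```text
[[188.19546868 233.05649744]] [[189.19135467 229.93904401]]
```

View pics/e.png

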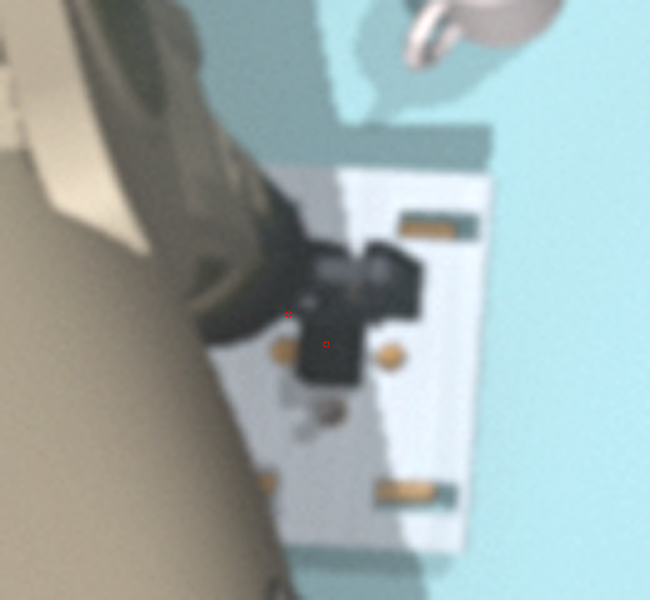

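View pics/f.png

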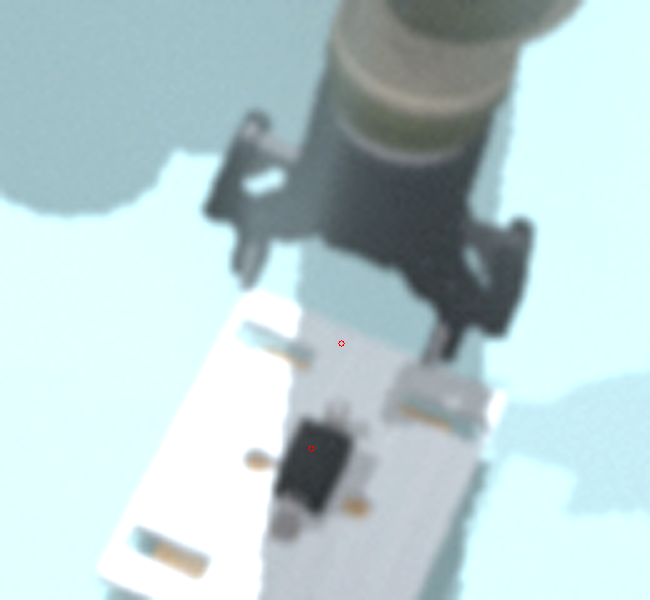

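Lateral agreement of the fingers with the prediction is good in the scene view: the tips at crop (247,280) and (440,357) straddle the tool axis. The block lies directly below, so I'll descend.

```bash
python3 -m inch '[[0,0,0,0.02,-0.01,0.4,0.25],[0,0,0,0,0,0.5,0.25],[0,0,0,0,0,0.5,0.25],[0,0,0,0,0,0.4,0.25],[0,0,0,0,0,0.3,0.25],[0,0,0,0,0,0.2,0.25],[0,0,0,0,0,0,0.25]]' 40
python3 - <<'E'
from h import *
go([.561,.2203,.036],np.pi/2-.1353)
im=env.read_camera("scene")
crop(im,310,150,130,120,5,"pics/g.png")
E
```

```text
clock: 2.1
tcp_pos: [0.5584, 0.2217, 0.0351]
orientation: [-0.001, 0.753, 0.658, -0.002]
wrist_force: [-0.2, -1.4, 0.4]
finger_gap: 0.0642
t 2.1 tcp [0.5584 0.2217 0.0351] ang 1.4359 zaxis [-0.0033 -0.0007] gap 0.0642 F [-0.2 -1.4  0.4] j1,j6 [0.24 0.38]
turn units [-0.023  0.008  0.003] shift units now-axes [-0.021  0.054 -0.018] in target axes [-0.021  0.054 -0.018]
```

View pics/g.png

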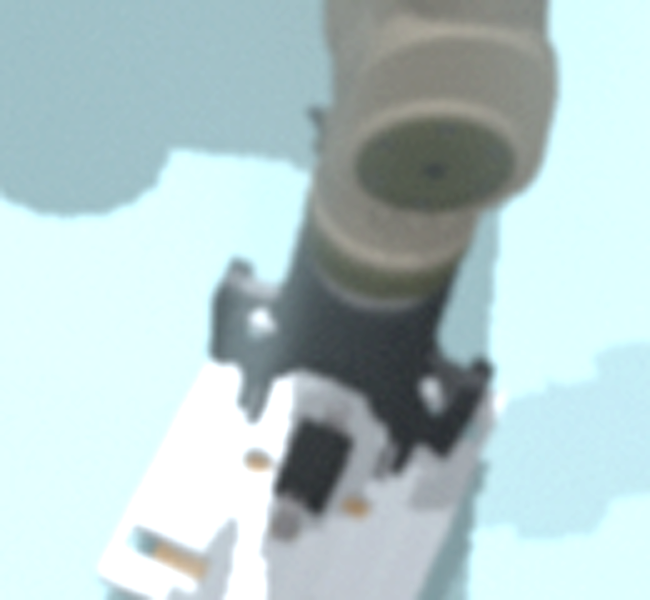

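Run:
```python
from h import *
a=1.4359
for z in (.036,.046,.056):
  for dx in (0,):
    P=[[.5584+np.cos(a)*k*.032,.2217+np.sin(a)*k*.032,z] for k in(-1,0,1)]
    print(z,((w2px("scene",P)-[310,150]+.5)*5).round(0).tolist())
print(((w2px("scene",[[.561,.2203,.062],[.561,.2203,.05]])-[310,150]+.5)*5).round(0).tolist())
```

```text
0.036 [[251.0, 447.0], [308.0, 471.0], [365.0, 496.0]]
0.046 [[254.0, 437.0], [311.0, 461.0], [369.0, 486.0]]
0.056 [[256.0, 427.0], [314.0, 452.0], [372.0, 476.0]]
[[312.0, 449.0], [308.0, 461.0]]
```

```bash
python3 -m inch '[[0,0,0,-0.02,0.05,-0.02,0.25],[0,0,0,0,0,0,0.7],[0,0,0,0,0,0,0.7],[0,0,0,0,0,0,0.7],[0,0,0,0,0,0,0.7],[0,0,0,0,0,0,0.7]]' 30
python3 - <<'E'
from h import *
go([.561,.2203,.036],np.pi/2-.1353)
im=env.read_camera("scene")
crop(im,310,150,130,120,5,"pics/g2.png")
im=env.read_camera("top")
crop(im,130,170,130,120,5,"pics/g3.png")
E
```

```text
clock: 2.75
tcp_pos: [0.5625, 0.2204, 0.0379]
orientation: [0.0, 0.753, 0.658, 0.0]
wrist_force: [0.9, -0.1, 1.5]
finger_gap: 0.0254
t 2.75 tcp [0.5625 0.2204 0.0379] ang 1.4355 zaxis [0.0002 0.0001] gap 0.0254 F [ 0.9 -0.1  1.5] j1,j6 [0.24 0.38]
turn units [ 0.001 -0.001  0.   ] shift units now-axes [-0.007 -0.029  0.038] in target axes [-0.007 -0.029  0.038]
```

View pics/g2.png

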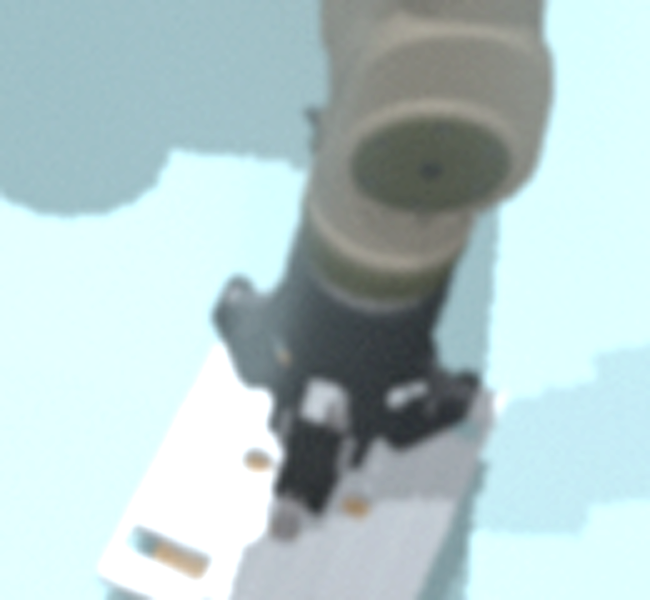

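View pics/g3.png

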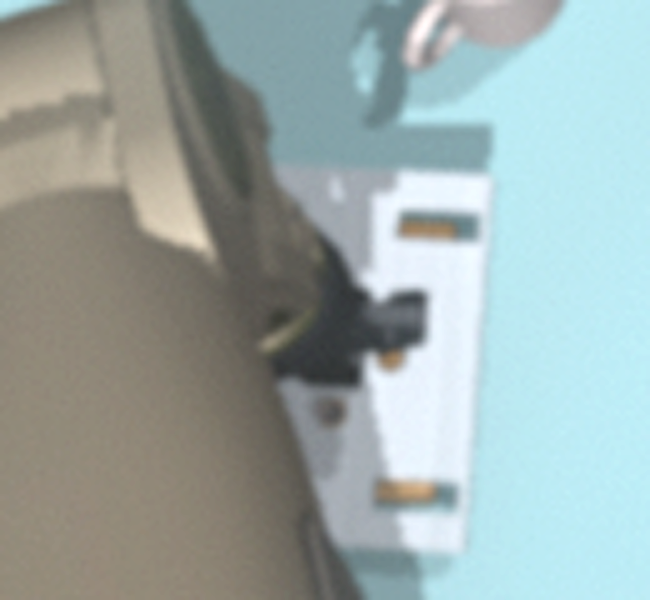

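Gap 25.4 mm is exactly the commanded opening, so the fingers are not on the block (30 mm). I need to find where the fingertips really are.

Run:
```python
from h import *
s=env.get_state();print(s['tcp_pos'],s['joint_pos'])
im=env.read_camera("scene")
a=1.4355;p=s['tcp_pos']
P=[[p[0],p[1],p[2]+k] for k in (0,.019,.073)]+[[.561,.2203,.062]]
crop(im,340,205,70,60,11,"pics/g4.png",w2px("scene",P))
im=env.read_camera("top")
crop(im,160,200,70,60,11,"pics/g5.png",w2px("top",P))
```

```text
[0.56244398 0.22041682 0.03781774] [ 2.40654233e-01  4.62523463e-01 -1.47983647e-01  9.60269726e-01
  3.97214550e-05  3.75969948e-01]
```

View pics/g4.png

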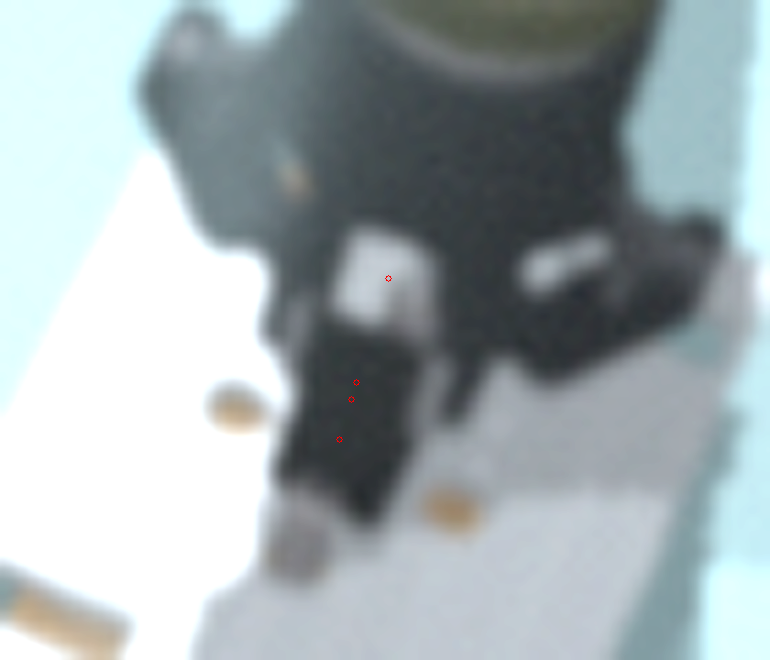

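View pics/g5.png

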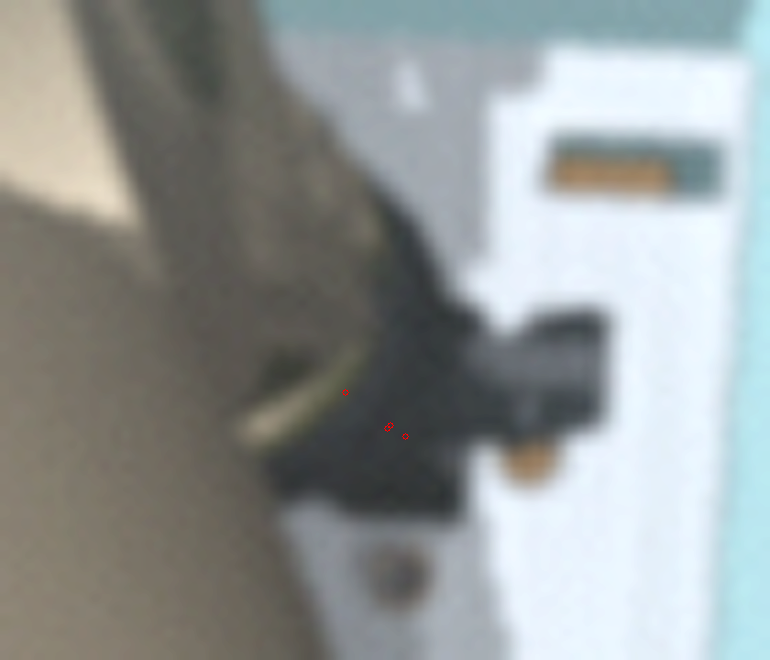

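```bash
python3 -m inch '[[0,0,0,0,0,0,0.35],[0,0,0,0,-0.03,0,0.35],[0,0,0,0,0,0,0.35],[0,0,0,0,0,0.05,0.35],[0,0,0,0,0,0.05,0.35]]' 30;python3 -m inch '[[0,0,0,0,0,0,0.55],[0,0,0,0,0,0,0.55],[0,0,0,0,0,0,0.6],[0,0,0,0,0,0,0.64],[0,0,0,0,0,0,0.7]]' 30
python3 - <<'E'
from h import *
go([.561,.2203,.032],np.pi/2-.1353)
im=env.read_camera("scene")
crop(im,340,205,70,60,11,"pics/g6.png")
E
```

```text
clock: 3.45
tcp_pos: [0.5611, 0.2207, 0.0327]
orientation: [0.0, 0.753, 0.658, 0.0]
wrist_force: [-0.6, -0.5, 0.4]
finger_gap: 0.0556
clock: 3.95
tcp_pos: [0.5611, 0.2207, 0.0329]
orientation: [0.0, 0.753, 0.658, 0.0]
wrist_force: [-0.0, 0.1, -0.1]
finger_gap: 0.0255
t 3.95 tcp [0.5611 0.2207 0.0329] ang 1.4355 zaxis [0.0002 0.0001] gap 0.0255 F [-0.   0.1 -0.1] j1,j6 [0.24 0.38]
turn units [ 0.001 -0.001 -0.   ] shift units now-axes [-0.007 -0.     0.018] in target axes [-0.007 -0.     0.018]
```

View pics/g6.png

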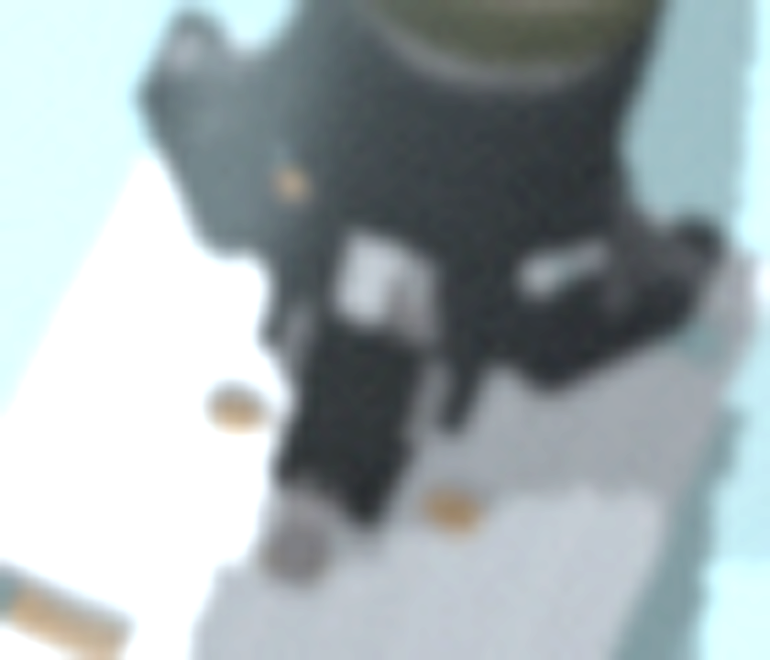

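```bash
python3 -m inch '[[0,0,0,0,0,0,0.8],[0,0,0,0,0,0,0.8],[0,0,0,0,0,0,0.8],[0,0,0,0,0,0,0.8]]' 30
python3 - <<'E'
from h import *
go([.561,.2203,.032],np.pi/2-.1353)
im=env.read_camera("scene")
crop(im,340,205,70,60,11,"pics/g7.png")
E
```

```text
clock: 4.4
tcp_pos: [0.561, 0.2206, 0.0328]
orientation: [0.0, 0.753, 0.658, 0.0]
wrist_force: [-0.3, -0.2, -0.1]
finger_gap: 0.0171
t 4.4 tcp [0.561  0.2206 0.0328] ang 1.4355 zaxis [0.0001 0.0001] gap 0.0171 F [-0.3 -0.2 -0.1] j1,j6 [0.24 0.38]
turn units [ 0.001 -0.001  0.   ] shift units now-axes [-0.007  0.     0.017] in target axes [-0.007  0.     0.017]
```

View pics/g7.png

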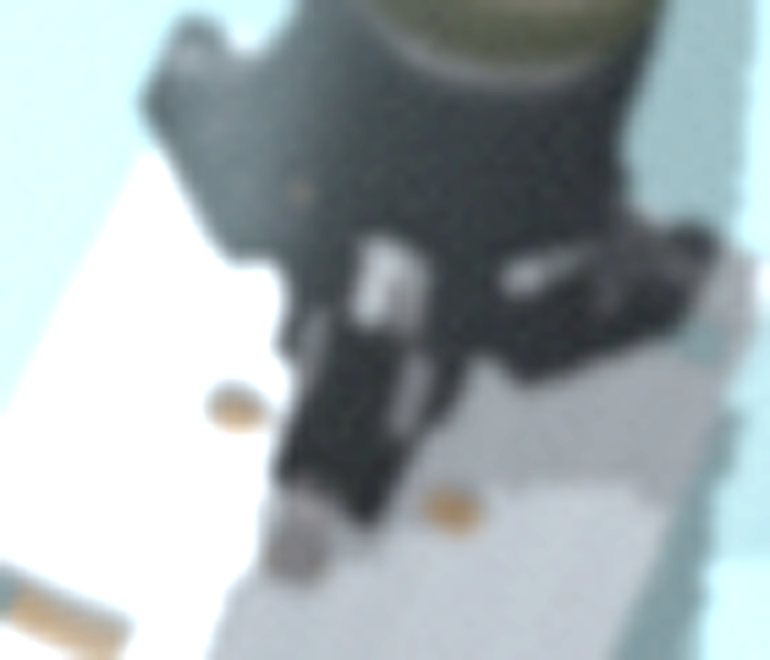

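The pads now visibly cover the block's top edges and the fingers close past its width without force. So the tips are above the block, roughly 30 mm higher than the reported TCP suggests. I'll open and feel downwards carefully.

```bash
python3 -m inch '[[0,0,0,0,0,0,0.3],[0,0,0,0,0,0,0.3],[0,0,0,0,0,0,0.3],[0,0,0,0,0,0.06,0.3],[0,0,0,0,0,0.06,0.3],[0,0,0,0,0,0,0.3]]' 30;  python3 -m inch '[[0,0,0,0,0,0.06,0.3],[0,0,0,0,0,0.06,0.3],[0,0,0,0,0,0,0.3]]';python3 - <<'E'
from h import *
go([.561,.2203,.02],np.pi/2-.1353)
im=env.read_camera("scene")
crop(im,340,205,70,60,11,"pics/g8.png")
E
```

```text
clock: 5.05
tcp_pos: [0.5605, 0.2205, 0.0261]
orientation: [-0.0, 0.753, 0.658, -0.0]
wrist_force: [-0.2, 0.5, 0.1]
finger_gap: 0.0592
clock: 5.35
tcp_pos: [0.5606, 0.2205, 0.0202]
orientation: [-0.0, 0.753, 0.658, -0.0]
wrist_force: [0.5, 0.2, 0.3]
finger_gap: 0.0597
t 5.35 tcp [0.5606 0.2205 0.0202] ang 1.4354 zaxis [-0.0009 -0.0001] gap 0.0597 F [0.5 0.2 0.3] j1,j6 [0.24 0.38]
turn units [-0.006  0.002 -0.   ] shift units now-axes [-0.003  0.009  0.004] in target axes [-0.003  0.009  0.004]
```

View pics/g8.png

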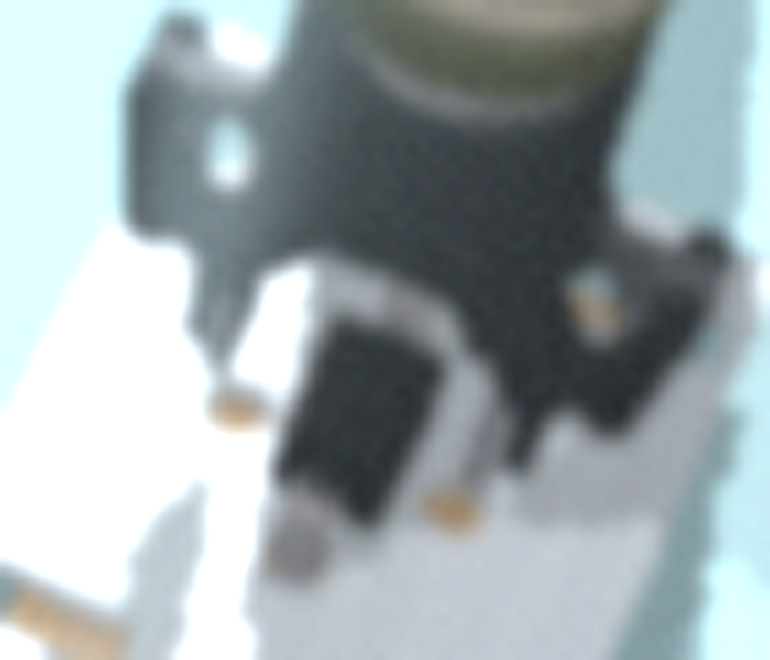

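```bash
python3 -m inch '[[0,0,0,0,0,0,0.75],[0,0,0,0,0,0,0.75],[0,0,0,0,0,0,0.75],[0,0,0,0,0,0,0.75],[0,0,0,0,0,0,0.75]]' 20;  python3 - <<'E'
from h import *
go([.561,.2203,.02],np.pi/2-.1353)
im=env.read_camera("scene")
crop(im,340,205,70,60,11,"pics/g9.png")
E
```

```text
clock: 5.9
tcp_pos: [0.5613, 0.2209, 0.0211]
orientation: [-0.0, 0.753, 0.658, 0.0]
wrist_force: [-0.3, 1.0, 2.1]
finger_gap: 0.0296
t 5.9 tcp [0.5613 0.2209 0.0211] ang 1.4357 zaxis [0.0007 0.0006] gap 0.0296 F [-0.3  1.   2.1] j1,j6 [0.24 0.38]
turn units [ 0.004 -0.005  0.001] shift units now-axes [-0.013 -0.004  0.022] in target axes [-0.013 -0.004  0.022]
```

View pics/g9.png

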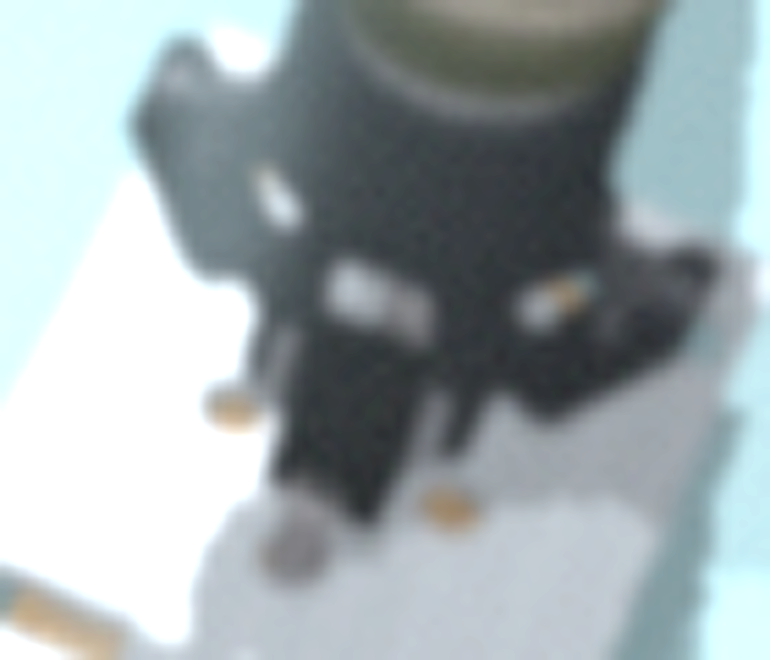

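Gap 29.6 mm means the block is now held, but with a shallow bite. The tips sit about 29–30 mm above the reported TCP. I'll open and go about 12 mm deeper, watching the force.

```bash
python3 -m inch '[[0,0,0,0,0,0,0.45],[0,0,0,0,0,0,0.45],[0,0,0,0,0,0.06,0.45],[0,0,0,0,0,0.06,0.45],[0,0,0,0,0,0,0.45]]' 30;  python3 -m inch '[[0,0,0,0,0,0.06,0.45],[0,0,0,0,0,0,0.45]]';python3 -m inch '[[0,0,0,0,0,0.06,0.45],[0,0,0,0,0,0,0.45]]'
```

```text
clock: 6.45
tcp_pos: [0.5604, 0.2204, 0.014]
orientation: [-0.0, 0.753, 0.658, -0.001]
wrist_force: [0.7, -0.5, -0.2]
finger_gap: 0.047
clock: 6.65
tcp_pos: [0.5607, 0.2205, 0.0113]
orientation: [-0.0, 0.753, 0.658, -0.0]
wrist_force: [-0.9, -0.0, -0.3]
finger_gap: 0.047
clock: 6.85
tcp_pos: [0.5607, 0.2206, 0.0084]
orientation: [-0.0, 0.753, 0.658, -0.0]
wrist_force: [-0.2, -0.3, -0.7]
finger_gap: 0.0467
```

```bash
python3 -m inch '[[0,0,0,0,0,0.06,0.45],[0,0,0,0,0,0,0.75],[0,0,0,0,0,0,0.75],[0,0,0,0,0,0,0.9],[0,0,0,0,0,0,0.9],[0,0,0,0,0,0,0.9]]' 60
python3 - <<'E'
from h import *
go([.561,.2203,.008],np.pi/2-.1353)
im=env.read_camera("scene")
crop(im,340,205,70,60,11,"pics/g10.png")
E
```

```text
clock: 7.45
tcp_pos: [0.5609, 0.2208, 0.0057]
orientation: [-0.0, 0.753, 0.658, 0.0]
wrist_force: [-0.2, 1.9, -0.3]
finger_gap: 0.0292
t 7.45 tcp [0.5609 0.2208 0.0057] ang 1.4356 zaxis [-0.0002  0.0003] gap 0.0292 F [-0.2  1.9 -0.3] j1,j6 [0.24 0.38]
turn units [-0.001 -0.002  0.001] shift units now-axes [-0.009  0.003 -0.045] in target axes [-0.009  0.003 -0.045]
```

View pics/g10.png

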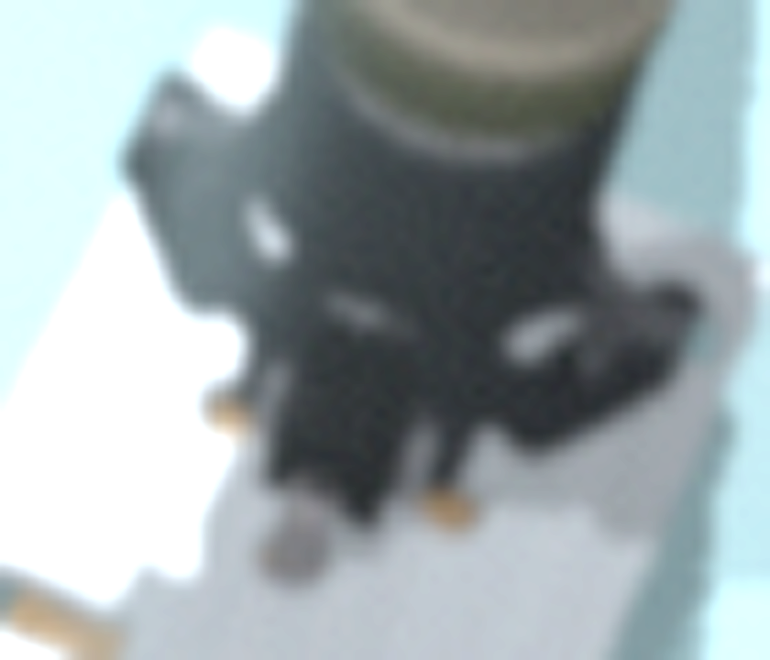

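Held at gap 29.2 mm with a good bite. Now I lift straight up.

```bash
python3 -m inch '[[0,0,0,0,0,-0.1,0.9],[0,0,0,0,0,-0.2,0.9],[0,0,0,0,0,-0.3,0.9],[0,0,0,0,0,-0.3,0.9],[0,0,0,0,0,-0.3,0.9],[0,0,0,0,0,-0.3,0.9],[0,0,0,0,0,-0.1,0.9],[0,0,0,0,0,0,0.9]]' 60
python3 - <<'E'
from h import *
go([.50,.005,.086],np.pi/2)
im=env.read_camera("scene")
crop(im,290,180,140,120,5,"pics/h1.png")
E
```

```text
clock: 8.3
tcp_pos: [0.5616, 0.2207, 0.0869]
orientation: [0.0, 0.753, 0.658, 0.001]
wrist_force: [-0.2, 0.0, -4.5]
finger_gap: 0.0288
t 8.3 tcp [0.5616 0.2207 0.0869] ang 1.4354 zaxis [0.0019 0.0004] gap 0.0288 F [-0.2  0.  -4.5] j1,j6 [0.24 0.38]
turn units [ 0.013 -0.004 -0.969] shift units now-axes [-4.441 -0.64   0.014] in target axes [-4.314 -1.233  0.018]
```

View pics/h1.png

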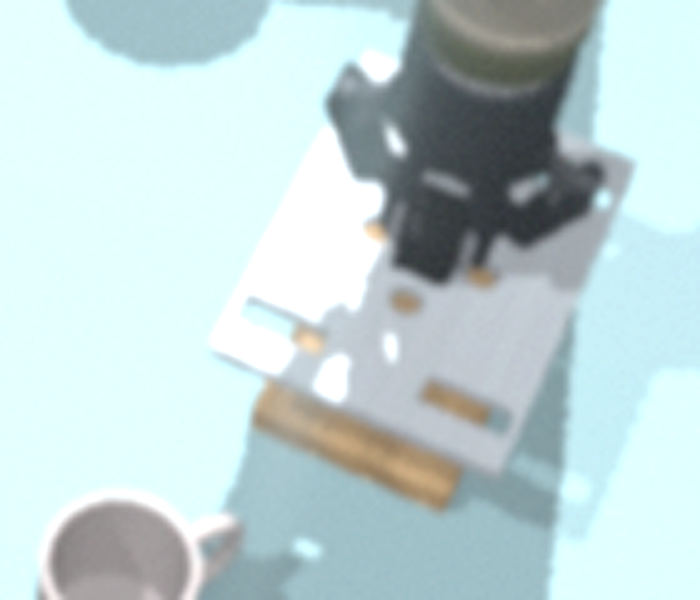

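The cover is up and level with the pegs clear (weight 4.5 N). I'll carry it to the rest point.

```bash
python3 -m inch '[[0,0,0,-0.24,-0.04,0,0.9],[0,0,0,-0.45,-0.064,0,0.9],[0,0,0,-0.45,-0.064,0,0.9],[0,0,0,-0.45,-0.064,0,0.9],[0,0,0,-0.45,-0.064,0,0.9],[0,0,0,-0.45,-0.064,0,0.9],[0,0,0,-0.45,-0.064,0,0.9],[0,0,0,-0.45,-0.064,0,0.9],[0,0,0,-0.45,-0.064,0,0.9],[0,0,0,-0.4,-0.064,0,0.9],[0,0,0,-0.2,-0.03,0,0.9],[0,0,-0.5,0,0,0,0.9]]' 60
python3 -m inch '[[0,0,-0.47,0,0,0.3,0.9],[0,0,0,0,0,0.4,0.9],[0,0,0,0,0,0.4,0.9],[0,0,0,0,0,0.3,0.9],[0,0,0,0,0,0.2,0.9],[0,0,0,0,0,0.1,0.9],[0,0,0,0,0,0,0.9],[0,0,0,0,0,0,0.9]]'
python3 - <<'E'
from h import *
go([.50,.005,-.0163],np.pi/2)
im=env.read_camera("scene")
crop(im,220,130,140,120,5,"pics/h2.png")
E
```

```text
clock: 9.55
tcp_pos: [0.4978, 0.0036, 0.0852]
orientation: [-0.0, 0.73, 0.683, -0.001]
wrist_force: [-0.7, 0.5, -5.1]
finger_gap: 0.0291
clock: 10.35
tcp_pos: [0.4995, 0.005, 0.0013]
orientation: [0.0, 0.707, 0.707, 0.0]
wrist_force: [0.0, -0.3, -4.6]
finger_gap: 0.029
t 10.35 tcp [0.4995 0.005  0.0013] ang 1.571 zaxis [ 0.0009 -0.    ] gap 0.029 F [ 0.  -0.3 -4.6] j1,j6 [-0.15 -0.15]
turn units [0.006 0.    0.001] shift units now-axes [0.001 0.009 0.352] in target axes [0.001 0.009 0.352]
```

View pics/h2.png

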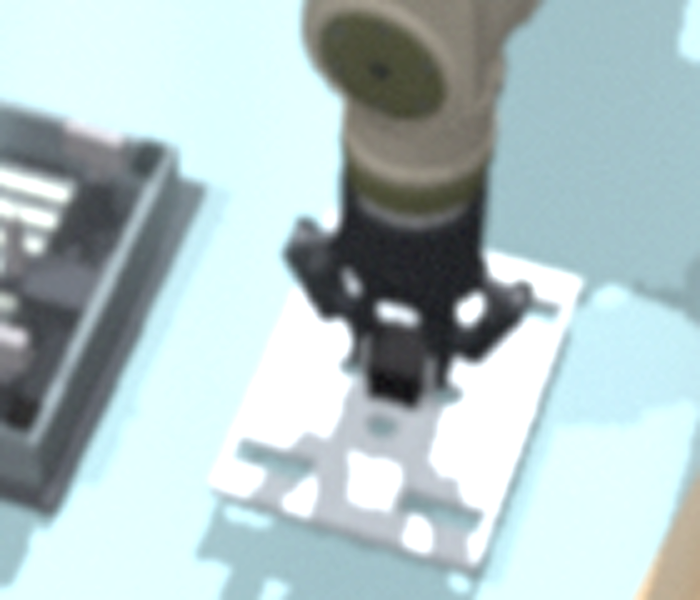

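```bash
python3 -m inch '[[0,0,0,0,0,0.12,0.9],[0,0,0,0,0,0.1,0.9],[0,0,0,0,0,0.06,0.9],[0,0,0,0,0,0.04,0.9],[0,0,0,0,0,0.03,0.9],[0,0,0,0,0,0,0.9]]' 60
python3 -m inch '[[0,0,0,0,0,0.03,0.9],[0,0,0,0,0,0,0.9]]'
```

```text
clock: 11.0
tcp_pos: [0.4988, 0.0051, -0.0163]
orientation: [-0.0, 0.707, 0.707, -0.0]
wrist_force: [-2.8, -0.3, 1.5]
finger_gap: 0.029
clock: 11.2
tcp_pos: [0.4988, 0.0051, -0.0164]
orientation: [0.0, 0.707, 0.707, 0.0]
wrist_force: [-6.9, 0.5, 15.6]
finger_gap: 0.0292
```

On the table: force 15 N and z is down by exactly the 22 mm expected. I'll open, rise, and take clean pictures after turning the wrist.

```bash
python3 -m inch '[[0,0,0,0,0,-0.02,0.9],[0,0,0,0,0,0,0.4],[0,0,0,0,0,0,0.4],[0,0,0,0,0,0,0.4],[0,0,0,0,0,-0.3,0.3],[0,0,0,0,0,-0.5,0.2],[0,0,0,0,0,-0.6,0.2],[0,0,1,0,0,0,0.2],[0,0,1,0,0,0,0.2],[0,0,1,0,0,0,0.2],[0,0,1,0,0,0,0.2],[0,0,1,0,0,0,0.2]]' 60
python3 -m inch '[[0,0,1,0,0,0,0.2],[0,0,1,0,0,0,0.2],[0,0,1,0,0,0,0.2],[0,0,1,0,0,0,0.2],[0,0,1,0,0,0,0.2],[0,0,1,0,0,0,0.2],[0,0,0.25,0,0,0,0.2],[0,0,0,0,0,0,0.2]]'
python3 - <<'E'
from h import *
go([.4988,.0051,-.0164],0)
im=env.read_camera("scene");cv2.imwrite("pics/s2.png",im[:,:,::-1])
crop(im,220,130,140,120,5,"pics/i1.png",w2px("scene",[[.4988+i*.1,.0051+j*.075,.008] for i in(-1,1) for j in(-1,1)]))
im=env.read_camera("top");cv2.imwrite("pics/t2.png",im[:,:,::-1])
crop(im,215,200,120,110,6,"pics/i2.png",w2px("top",[[.4988+i*.1,.0051+j*.075,.008] for i in(-1,1) for j in(-1,1)]))
E
```

```text
clock: 12.4
tcp_pos: [0.4994, 0.005, 0.0528]
orientation: [0.0, 0.907, 0.42, 0.0]
wrist_force: [0.5, -0.2, 0.6]
finger_gap: 0.0685
clock: 13.2
tcp_pos: [0.4993, 0.005, 0.0527]
orientation: [-0.0, 1.0, 0.0, 0.0]
wrist_force: [-0.3, 0.4, -0.5]
finger_gap: 0.0683
t 13.2 tcp [0.4993 0.005  0.0527] ang 0.0002 zaxis [0.0004 0.0001] gap 0.0683 F [-0.3  0.4 -0.5] j1,j6 [-0.15  1.42]
turn units [-0.    -0.003  0.001] shift units now-axes [-0.011 -0.002  1.383] in target axes [-0.011 -0.002  1.383]
```

View pics/i1.png

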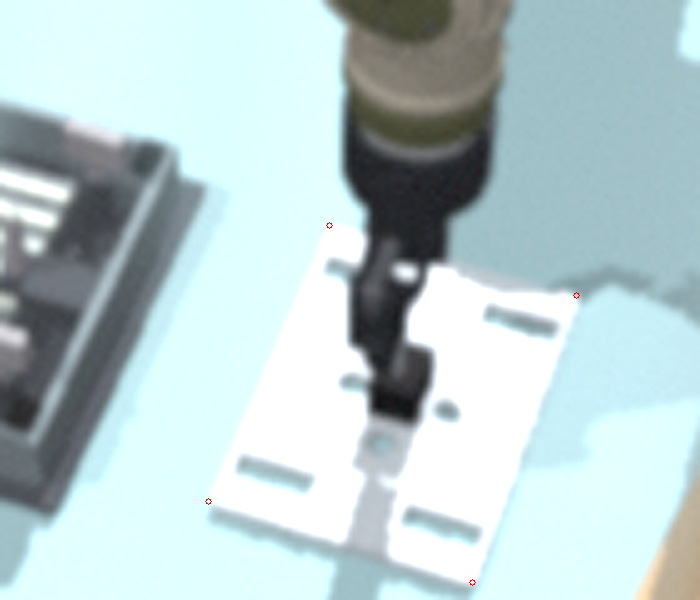

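View pics/i2.png

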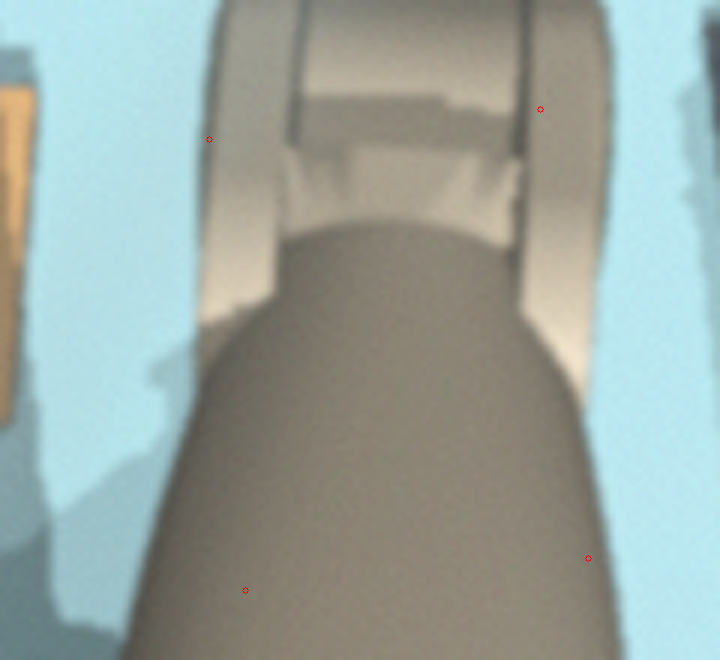

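```bash
python3 -m inch '[[0,0,0,-0.01,0,0.3,0.3],[0,0,0,0,0,0.4,0.3],[0,0,0,0,0,0.3,0.3],[0,0,0,0,0,0.2,0.3],[0,0,0,0,0,0.1,0.3],[0,0,0,0,0,0.05,0.3],[0,0,0,0,0,0,0.5],[0,0,0,0,0,0,0.7],[0,0,0,0,0,0,0.85],[0,0,0,0,0,0,0.85],[0,0,0,0,0,0,0.85],[0,0,0,0,0,0,0.85]]' 60
python3 - <<'E'
from h import *
go([.4988,.0051,-.0164],0)
im=env.read_camera("scene")
crop(im,220,130,140,120,5,"pics/j1.png",w2px("scene",[[.4988+i*.1,.0051+j*.075,.008] for i in(-1,1) for j in(-1,1)]))
E
```

```text
clock: 14.5
tcp_pos: [0.4991, 0.005, -0.014]
orientation: [0.0, 1.0, 0.0, 0.001]
wrist_force: [-0.7, 0.6, 6.4]
finger_gap: 0.0348
t 14.5 tcp [ 0.4991  0.005  -0.014 ] ang 0.0002 zaxis [ 0.0014 -0.0001] gap 0.0348 F [-0.7  0.6  6.4] j1,j6 [-0.15  1.42]
turn units [ 0.001 -0.01   0.002] shift units now-axes [-0.007 -0.003  0.049] in target axes [-0.007 -0.003  0.049]
```

View pics/j1.png

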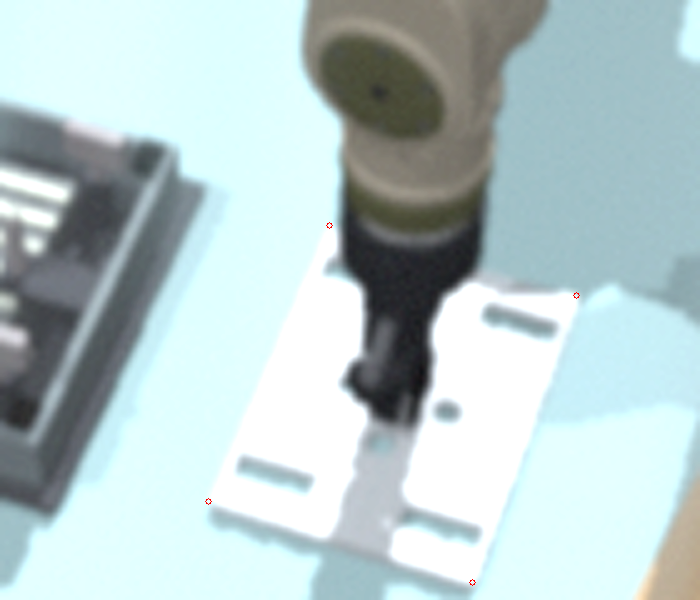

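Regripped across x, gap 34.8 mm. Lift and carry over the unit.

```bash
python3 -m inch '[[0,0,0,0,0,-0.1,0.85],[0,0,0,0,0,-0.3,0.85],[0,0,0,0,0,-0.4,0.85],[0,0,0,0,0,-0.4,0.85],[0,0,0,0,0,-0.4,0.85],[0,0,0,0,0,-0.4,0.85],[0,0,0,0,0,-0.3,0.85],[0,0,0,0,0,-0.2,0.85],[0,0,0,0,0,0,0.85]]' 60
python3 - <<'E'
from h import *
go([.5133,-.2422,.111],.0094)
E
```

```text
clock: 15.45
tcp_pos: [0.4991, 0.005, 0.1111]
orientation: [0.0, 1.0, 0.0, 0.001]
wrist_force: [-0.2, -0.6, -5.1]
finger_gap: 0.035
t 15.45 tcp [0.4991 0.005  0.1111] ang 0.0002 zaxis [ 0.0014 -0.0001] gap 0.035 F [-0.2 -0.6 -5.1] j1,j6 [-0.15  1.42]
turn units [ 0.001 -0.01  -0.066] shift units now-axes [2.840e-01 4.943e+00 3.000e-03] in target axes [2.390e-01 4.946e+00 2.000e-03]
```

```bash
python3 -m inch '[[0,0,-0.066,0.02,0.2,0,0.85],[0,0,0,0.02,0.45,0,0.85],[0,0,0,0.02,0.5,0,0.85],[0,0,0,0.02,0.5,0,0.85],[0,0,0,0.02,0.5,0,0.85],[0,0,0,0.02,0.5,0,0.85],[0,0,0,0.02,0.5,0,0.85],[0,0,0,0.02,0.5,0,0.85],[0,0,0,0.02,0.5,0,0.85],[0,0,0,0.02,0.4,0,0.85],[0,0,0,0.04,0.25,0,0.85],[0,0,0,0,0.15,0,0.85]]' 60
python3 -m inch '[[0,0,0,0,0,0.2,0.85],[0,0,0,0,0,0,0.85],[0,0,0,0,0,0,0.85]]'
python3 - <<'E'
from h import *
s=env.get_state();p=s['tcp_pos'];u=p[2]+.014
go([.5133,-.2422,.07],.0094)
im=env.read_camera("scene");cv2.imwrite("pics/s3.png",im[:,:,::-1])
a=.0094
def cp(x,y,z):return [p[0]+x*np.cos(a)-y*np.sin(a),p[1]+x*np.sin(a)+y*np.cos(a),z]
P=[cp(i*.1,j*.075,u+.008) for i in(-1,1) for j in(-1,1)]+[cp(i*.072,j*.048,.0915) for i in(-1,1) for j in(-1,1)]
crop(im,140,100,130,115,6,"pics/k1.png",w2px("scene",P))
im=env.read_camera("top")
crop(im,310,170,130,115,6,"pics/k2.png",w2px("top",P))
E
```

```text
clock: 16.65
tcp_pos: [0.5122, -0.2435, 0.1091]
orientation: [-0.001, 1.0, 0.004, -0.001]
wrist_force: [0.4, 0.2, -4.6]
finger_gap: 0.0346
clock: 16.95
tcp_pos: [0.512, -0.241, 0.0994]
orientation: [-0.001, 1.0, 0.005, -0.001]
wrist_force: [0.3, -0.2, -4.2]
finger_gap: 0.0348
t 16.95 tcp [ 0.512  -0.241   0.0994] ang 0.0103 zaxis [-0.0017  0.0015] gap 0.0348 F [ 0.3 -0.2 -4.2] j1,j6 [-0.58  0.98]
turn units [-0.011  0.012  0.007] shift units now-axes [0.026 0.025 0.588] in target axes [0.026 0.024 0.589]
```

View pics/k1.png

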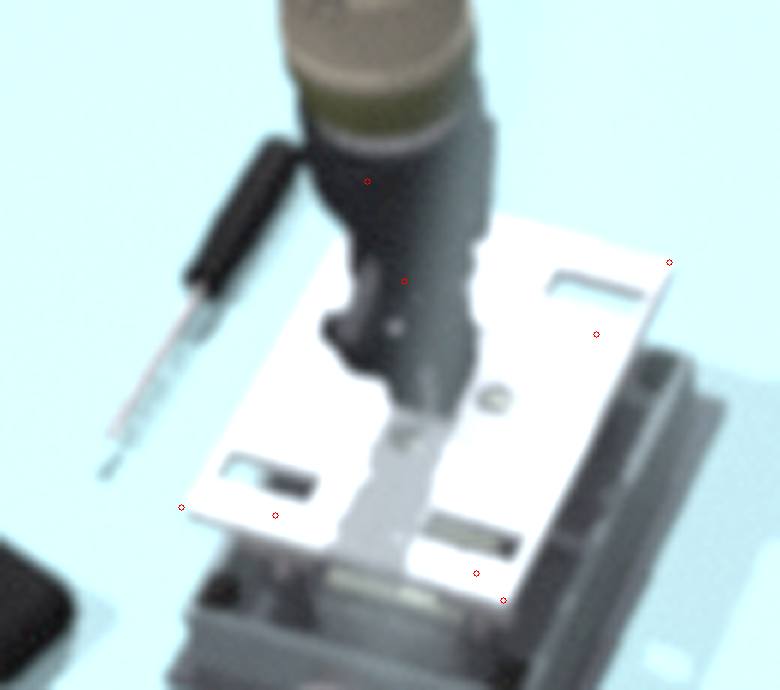

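View pics/k2.png

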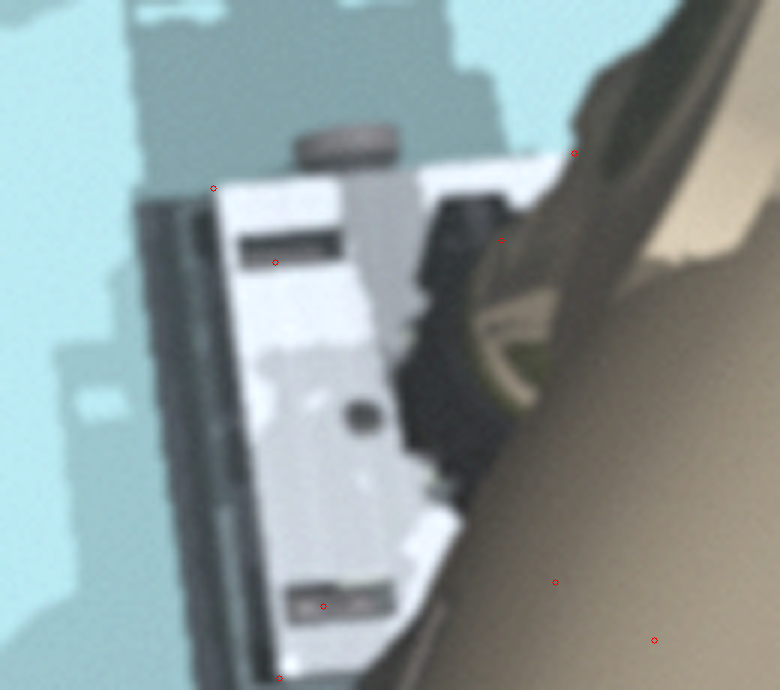

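Run:
```python
from fit import *
W=[[.072,.048,.0915],[-.072,.048,.0915],[-.072,-.048,.0915],[.072,-.048,.0915]]
tb=cv([(160,165),(199,451),(392,431),(347,148)],5,b)-[.55,-.5]
sc=cv([(358,335),(478,102),(281,42),(155,278)],6,c_)-[.5,1.0]
for obs in ([("top",W,tb)],[("scene",W,sc)],[("top",W,tb),("scene",W,sc)]):
    x,r=fit(obs,[.5,-.2,0]);print("unit",x.round(4),r.round(1).tolist())
```

```text
unit [ 0.5123 -0.2421  0.0081] [[-0.2, 0.0], [-0.1, 0.1], [0.1, 0.2], [0.2, -0.3]]
unit [ 0.5109 -0.2428  0.0101] [[-0.3, 0.2], [-0.3, -0.9], [0.6, 0.4], [0.1, 0.1]]
unit [ 0.5119 -0.2423  0.0084] [[-0.1, 0.2], [0.0, 0.2], [0.2, 0.3], [0.2, -0.1], [-0.3, 0.6], [-0.3, -0.5], [0.6, 0.7], [0.1, 0.4]]
```

```bash
python3 -m inch '[[0,0,0,0,0.026,0.1,0.85],[0,0,0,0,0,0.15,0.85],[0,0,0,0,0,0.1,0.85],[0,0,0,0,0,0,0.85],[0,0,0,0,0,0,0.85]]'
python3 - <<'E'
from h import *
go([.5118,-.2423,.042],.009)
E
```

```text
clock: 17.55
tcp_pos: [0.5125, -0.2435, 0.0824]
orientation: [-0.0, 1.0, 0.005, -0.0]
wrist_force: [-0.9, 0.0, -5.4]
finger_gap: 0.0348
t 17.55 tcp [ 0.5125 -0.2435  0.0824] ang 0.0093 zaxis [-0.0006  0.0005] gap 0.0348 F [-0.9  0.  -5.4] j1,j6 [-0.59  0.98]
turn units [-0.004  0.004  0.002] shift units now-axes [-0.014 -0.024  0.808] in target axes [-0.014 -0.024  0.808]
```

```bash
python3 -m inch '[[0,0,0,0,0,0,0.85],[0,0,0,0,0,0,0.85]]'
python3 -m inch '[[0,0,0,0,0,0,0.85]]'
python3 - <<'E'
from h import *
go([.5118,-.2423,.042],.009)
im=env.read_camera("scene")
crop(im,140,100,130,115,6,"pics/l1.png")
im=env.read_camera("top")
crop(im,310,170,130,115,6,"pics/l2.png")
E
```

```text
clock: 17.75
tcp_pos: [0.513, -0.2439, 0.0831]
orientation: [0.0, 1.0, 0.005, 0.0]
wrist_force: [-0.2, -0.1, -5.4]
finger_gap: 0.0349
clock: 17.85
tcp_pos: [0.513, -0.2438, 0.083]
orientation: [0.0, 1.0, 0.005, 0.0]
wrist_force: [0.5, -0.4, -4.4]
finger_gap: 0.0348
t 17.85 tcp [ 0.513  -0.2438  0.083 ] ang 0.0093 zaxis [ 0.0005 -0.0002] gap 0.0348 F [ 0.5 -0.4 -4.4] j1,j6 [-0.59  0.98]
turn units [ 0.002 -0.003  0.002] shift units now-axes [-0.023 -0.03   0.821] in target axes [-0.023 -0.03   0.821]
```

View pics/l1.png

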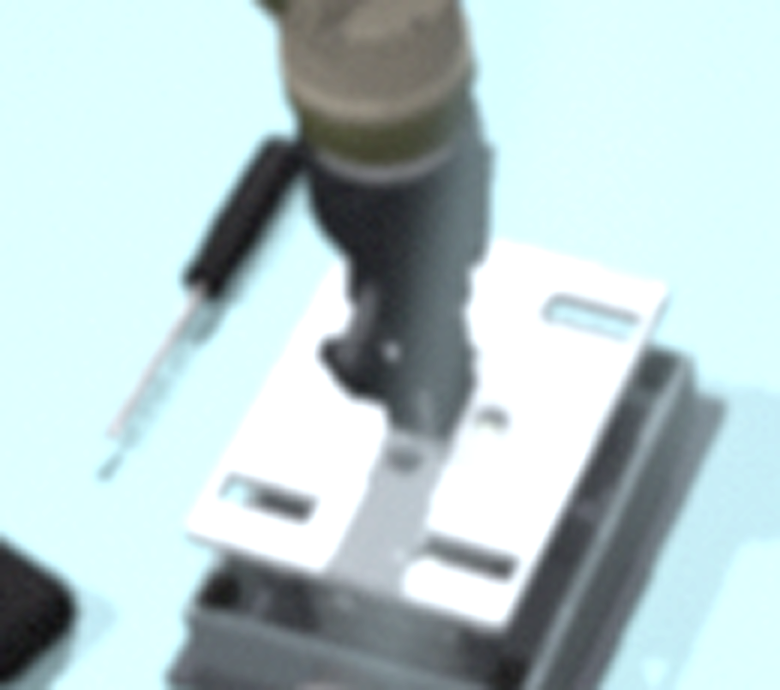

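View pics/l2.png

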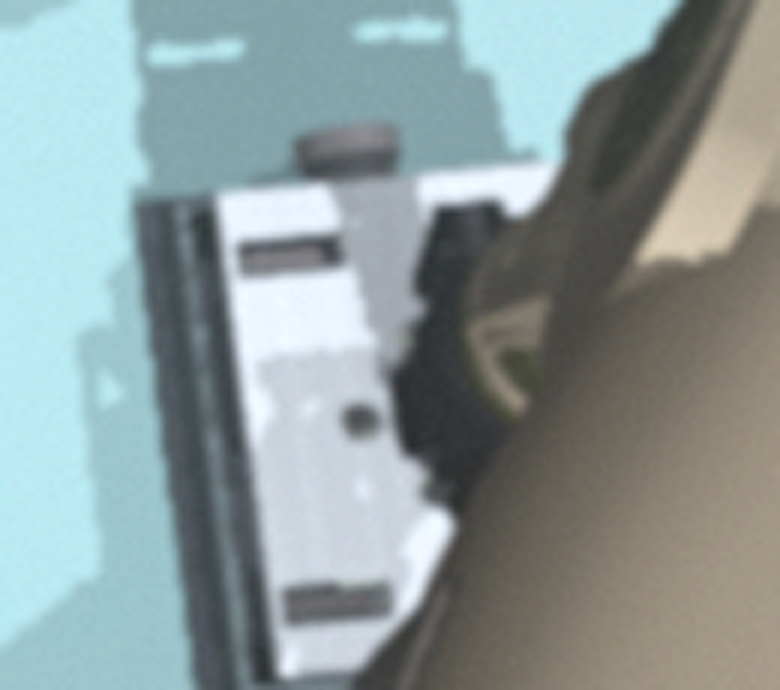

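Run:
```python
from fit import *
p=[.513,-.2438,.0093];u=.083+.014+.008
P=[[.1,-.075,u],[.1,.075,u],[-.1,.075,u]]
for n,o,idx in(("scene",[140,100],[(187,530),(501,626),(668,291)]),("top",[310,170],[None,(215,192),(279,677)])):
    q=w2px(n,tf(p,P)); q=(q-o+.5)*6-.5; print(n,q.round(0).tolist(),idx)
W=[[.072,.048,.0915],[-.072,.048,.0915],[-.072,-.048,.0915],[.072,-.048,.0915]]
print("top bolt pred now", ((w2px("top",tf([.5119,-.2423,.0084],W))+[.55,-.5]-[310,170]+.5)*6-.5).round(0).tolist())
```

```text
scene [[180.0, 529.0], [500.0, 622.0], [664.0, 285.0]] [(187, 530), (501, 626), (668, 291)]
top [[570.0, 159.0], [214.0, 194.0], [279.0, 677.0]] [None, (215, 192), (279, 677)]
top bolt pred now [[282.0, 259.0], [329.0, 603.0], [562.0, 579.0], [508.0, 237.0]]
```

Run:
```python
from fit import *
W=[[.072,.048,.0915],[-.072,.048,.0915],[-.072,-.048,.0915],[.072,-.048,.0915]]
tb=cv([(160,165),(199,451),(392,431),(347,148)],5,b)-[.1,-.15]
sc=cv([(358,335),(478,102),(281,42),(155,278)],6,c_)-[.67,.6]
for obs in ([("top",W,tb)],[("scene",W,sc)],[("top",W,tb),("scene",W,sc)]):
    x,r=fit(obs,[.5,-.2,0]);print("unit",x.round(4),r.round(1).tolist())
```

```text
unit [ 0.5131 -0.2433  0.0079] [[-0.2, 0.0], [-0.1, 0.0], [0.1, 0.2], [0.2, -0.3]]
unit [ 0.5123 -0.2427  0.0103] [[-0.3, 0.2], [-0.3, -0.9], [0.5, 0.4], [0.1, 0.1]]
unit [ 0.5128 -0.243   0.0089] [[-0.3, 0.2], [-0.1, 0.2], [-0.0, 0.3], [0.0, -0.1], [-0.5, 0.3], [-0.5, -0.8], [0.4, 0.5], [-0.1, 0.2]]
```

The two views now agree on the unit at about (0.5126, -0.2428). It's a 1 mm correction, then a slow descent with force checks.

```bash
python3 -m inch '[[0,0,0,-0.01,-0.022,0,0.85],[0,0,0,0,0,0.1,0.85],[0,0,0,0,0,0.1,0.85],[0,0,0,0,0,0,0.85],[0,0,0,0,0,0,0.85]]'
python3 -m inch '[[0,0,0,0,0,0.1,0.85],[0,0,0,0,0,0.1,0.85],[0,0,0,0,0,0,0.85]]'
```

```text
clock: 18.45
tcp_pos: [0.512, -0.2424, 0.0724]
orientation: [-0.0, 1.0, 0.005, -0.0]
wrist_force: [-0.2, 0.2, -4.5]
finger_gap: 0.0348
clock: 18.75
tcp_pos: [0.5119, -0.2424, 0.0618]
orientation: [-0.0, 1.0, 0.005, -0.0]
wrist_force: [1.0, -0.3, -5.6]
finger_gap: 0.035
```

Run:
```python
from h import *
go([.5126,-.2428,.042],.009); print(env.get_state()['ft_torque'])
```

```text
t 18.75 tcp [ 0.5119 -0.2424  0.0618] ang 0.0093 zaxis [-0.0008  0.0007] gap 0.035 F [ 1.  -0.3 -5.6] j1,j6 [-0.58  0.98]
turn units [-0.005  0.006  0.002] shift units now-axes [0.014 0.009 0.397] in target axes [0.014 0.009 0.397]
[ 0.00894552 -0.01026275  0.01080557]
```

```bash
python3 -m inch '[[0,0,0,0,0,0.1,0.85],[0,0,0,0,0,0.1,0.85],[0,0,0,0,0,0.1,0.85],[0,0,0,0,0,0.05,0.85],[0,0,0,0,0,0,0.85]]'
python3 -m inch '[[0,0,0,0,0,0.03,0.85],[0,0,0,0,0,0.02,0.85],[0,0,0,0,0,0,0.85]]'
python3 - <<'E'
from h import *
go([.5126,-.2428,.042],.009); print(env.get_state()['ft_torque'])
im=env.read_camera("scene")
crop(im,140,100,130,115,6,"pics/m1.png")
im=env.read_camera("top")
crop(im,310,170,130,115,6,"pics/m2.png")
E
```

```text
clock: 19.25
tcp_pos: [0.512, -0.2424, 0.0447]
orientation: [-0.0, 1.0, 0.005, -0.0]
wrist_force: [-0.1, 0.1, -4.7]
finger_gap: 0.0349
clock: 19.55
tcp_pos: [0.5122, -0.2425, 0.0427]
orientation: [-0.0, 1.0, 0.005, -0.0]
wrist_force: [-0.7, 0.2, -4.9]
finger_gap: 0.035
t 19.55 tcp [ 0.5122 -0.2425  0.0427] ang 0.0093 zaxis [-0.0001  0.0002] gap 0.035 F [-0.7  0.2 -4.9] j1,j6 [-0.58  0.98]
turn units [-0.001  0.001  0.002] shift units now-axes [0.008 0.006 0.014] in target axes [0.008 0.006 0.014]
[-0.0455437   0.00923678 -0.02812906]
```

View pics/m1.png

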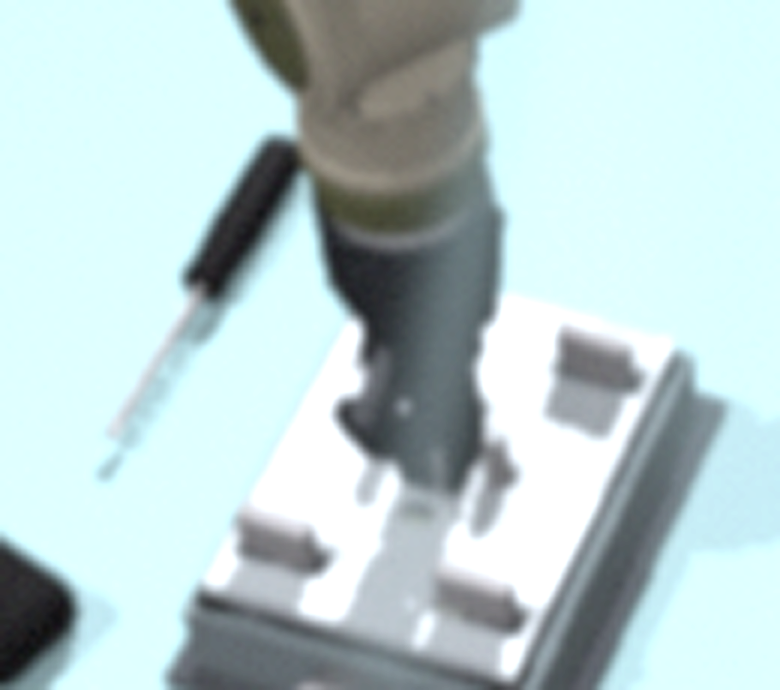

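View pics/m2.png

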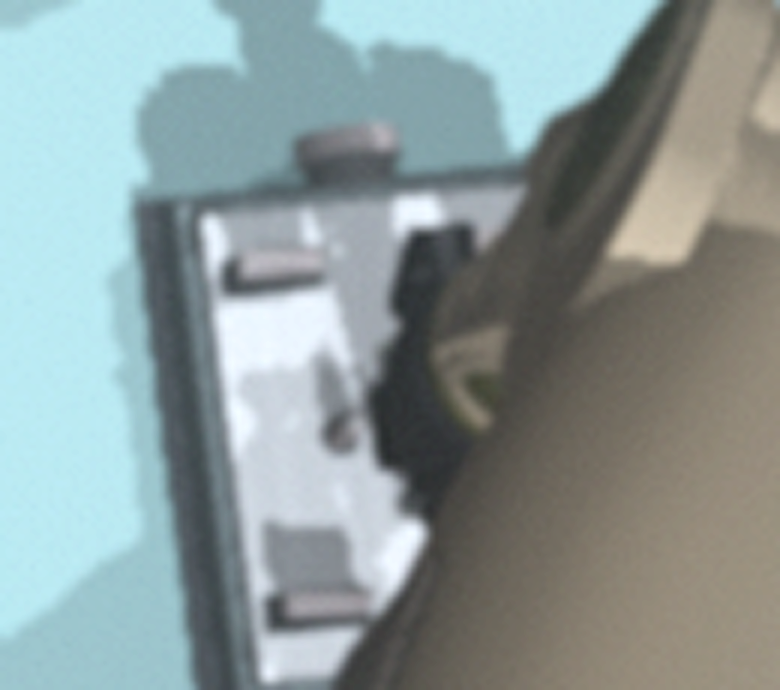

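All bolts and pins stand through the cover. I'll seat it until the pads take the load.

```bash
python3 -m inch '[[0,0,0,0,0,0.03,0.85],[0,0,0,0,0,0,0.85]]'
python3 -m inch '[[0,0,0,0,0,0.02,0.85],[0,0,0,0,0,0,0.85]]'
```

```text
clock: 19.85
tcp_pos: [0.5125, -0.2427, 0.042]
orientation: [0.0, 1.0, 0.005, 0.0]
wrist_force: [-1.7, 0.5, 1.9]
finger_gap: 0.0349
clock: 20.05
tcp_pos: [0.5125, -0.2428, 0.0413]
orientation: [0.0, 1.0, 0.005, 0.0]
wrist_force: [-2.9, 1.2, 4.9]
finger_gap: 0.0346
```

Seated, with the pads carrying it at +5 N. Release, rise, and compute the bolt positions.

```bash
python3 -m inch '[[0,0,0,0,0,-0.02,0.6],[0,0,0,0,0,0,0.4],[0,0,0,0,0,0,0.4],[0,0,0,0,0,0,0.4],[0,0,0,0,0,-0.3,0.4],[0,0,0,0,0,-0.5,0.4],[0,0,0,0,0,-0.4,0.4],[0,0,0,0,0,0,0.4],[0,0,0,0,0,0,0.4]]'
cat >> h.py <<'E'
U=np.array([.5125,-.2428,.009])
B=[(.072,.048),(-.072,.048),(-.072,-.048),(.072,-.048)]
def bolt(i,z,th=0):
    x,y=B[i];c,s=np.cos(U[2]),np.sin(U[2])
    p=[U[0]+c*x-s*y,U[1]+s*x+c*y,z];print("bolt",i,np.round(p,4));go(p,U[2]-th)
E
python3 - <<'E'
from h import *
bolt(0,.08)
im=env.read_camera("scene")
crop(im,140,100,130,115,6,"pics/n1.png")
im=env.read_camera("top")
crop(im,310,170,130,115,6,"pics/n2.png")
E
```

```text
clock: 20.95
tcp_pos: [0.5126, -0.2428, 0.1012]
orientation: [0.0, 1.0, 0.005, 0.0]
wrist_force: [0.4, -0.1, 0.8]
finger_gap: 0.0512
bolt 0 [ 0.5841 -0.1942  0.08  ]
t 20.95 tcp [ 0.5126 -0.2428  0.1012] ang 0.0093 zaxis [ 0.0008 -0.0004] gap 0.0512 F [ 0.4 -0.1  0.8] j1,j6 [-0.58  0.98]
turn units [ 0.003 -0.006  0.002] shift units now-axes [ 1.438 -0.959  0.425] in target axes [ 1.438 -0.96   0.424]
```

View pics/n1.png

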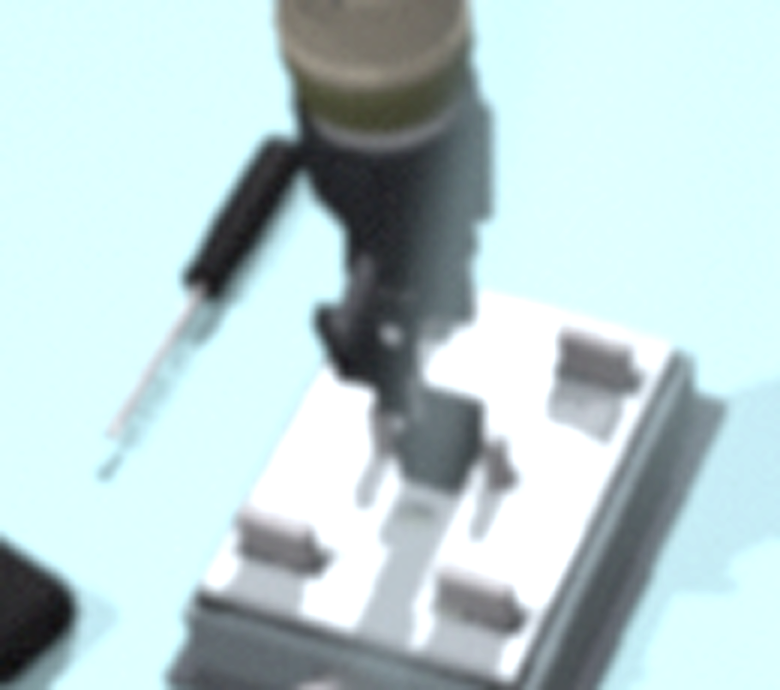

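Released cleanly; the cover stayed seated. On to bolt 0.

```bash
python3 -m inch '[[0,0,0,0.36,-0.24,0,0.45],[0,0,0,0.36,-0.24,0,0.45],[0,0,0,0.36,-0.24,0,0.45],[0,0,0,0.36,-0.24,0,0.45],[0,0,0,0,0,0,0.45],[0,0,0,0,0,0.4,0.45],[0,0,0,0,0,0.2,0.45],[0,0,0,0,0,0,0.45],[0,0,0,0,0,0,0.45]]'
python3 - <<'E'
from h import *
bolt(0,.04)
im=env.read_camera("scene")
crop(im,140,100,130,115,6,"pics/o1.png")
E
```

```text
clock: 21.95
tcp_pos: [0.583, -0.1941, 0.0709]
orientation: [-0.0, 1.0, 0.004, -0.001]
wrist_force: [-0.2, -0.4, 0.2]
finger_gap: 0.0473
bolt 0 [ 0.5841 -0.1942  0.04  ]
t 21.95 tcp [ 0.583  -0.1941  0.0709] ang 0.0087 zaxis [-0.0014  0.0006] gap 0.0473 F [-0.2 -0.4  0.2] j1,j6 [-0.45  1.11]
turn units [-0.005  0.01  -0.002] shift units now-axes [0.023 0.002 0.617] in target axes [0.022 0.002 0.617]
```

View pics/o1.png

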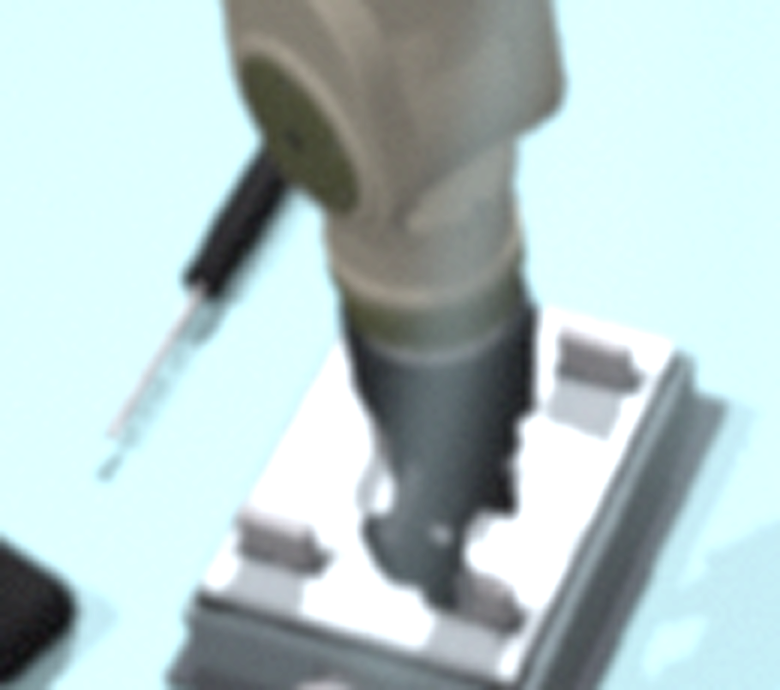

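```bash
python3 -m inch '[[0,0,0,0.02,0,0.15,0.45],[0,0,0,0,0,0.15,0.45],[0,0,0,0,0,0.1,0.45],[0,0,0,0,0,0,0.45]]'
python3 -m inch '[[0,0,0,0,0,0.1,0.45],[0,0,0,0,0,0.1,0.45],[0,0,0,0,0,0,0.45]]'
python3 -m inch '[[0,0,0,0,0,0,0.7],[0,0,0,0,0,0,0.8],[0,0,0,0,0,0,0.95],[0,0,0,0,0,0,1],[0,0,0,0,0,0,1]]' 50
python3 - <<'E'
from h import *
bolt(0,.04)
im=env.read_camera("scene")
crop(im,140,100,130,115,6,"pics/o2.png")
E
```

```text
clock: 22.4
tcp_pos: [0.584, -0.1935, 0.0501]
orientation: [-0.0, 1.0, 0.005, -0.001]
wrist_force: [0.3, 0.3, 1.3]
finger_gap: 0.0471
clock: 22.7
tcp_pos: [0.5843, -0.1936, 0.0404]
orientation: [-0.0, 1.0, 0.005, -0.001]
wrist_force: [0.2, -0.3, -0.7]
finger_gap: 0.0469
clock: 23.2
tcp_pos: [0.5851, -0.194, 0.0417]
orientation: [0.0, 1.0, 0.005, 0.0]
wrist_force: [-1.0, 0.4, 2.2]
finger_gap: 0.0091
bolt 0 [ 0.5841 -0.1942  0.04  ]
t 23.2 tcp [ 0.5851 -0.194   0.0417] ang 0.0093 zaxis [ 0.0008 -0.0001] gap 0.0091 F [-1.   0.4  2.2] j1,j6 [-0.45  1.11]
turn units [ 0.001 -0.006  0.002] shift units now-axes [-0.021  0.003  0.034] in target axes [-0.021  0.003  0.034]
```

View pics/o2.png

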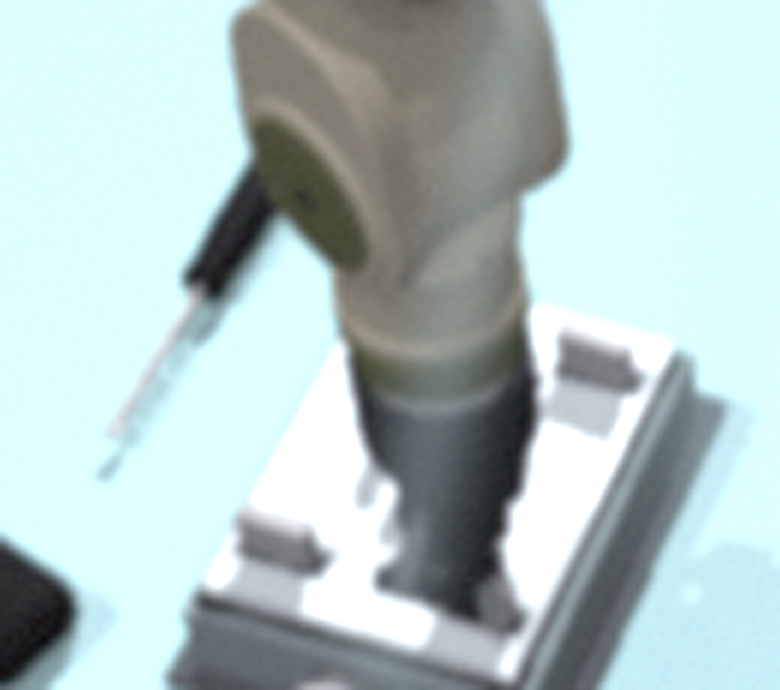

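Gap 9.1 mm: the bar (10 mm) is held. Turn 30° clockwise.

```bash
python3 -m inch '[[0,0,0.4,0,0,0.005,1],[0,0,0.7,0,0,0.01,1],[0,0,0.7,0,0,0.01,1],[0,0,0.7,0,0,0.01,1],[0,0,0.7,0,0,0.01,1],[0,0,0.6,0,0,0.005,1],[0,0,0,0,0,0,1],[0,0,0,0,0,0,1]]' 60
python3 - <<'E'
from h import *
bolt(0,.04)
E
```

```text
clock: 24.05
tcp_pos: [0.5855, -0.1941, 0.0393]
orientation: [-0.0, 0.966, -0.257, 0.001]
wrist_force: [2.0, 1.2, 3.6]
finger_gap: 0.0087
bolt 0 [ 0.5841 -0.1942  0.04  ]
t 24.05 tcp [ 0.5855 -0.1941  0.0393] ang -0.5193 zaxis [ 0.0014 -0.0003] gap 0.0087 F [2.  1.2 3.6] j1,j6 [-0.45  1.64]
turn units [-0.    -0.01  -3.784] shift units now-axes [-0.023  0.016 -0.015] in target axes [-0.028  0.002 -0.015]
```

```bash
python3 -m inch '[[0,0,0,0,0,0,0.7],[0,0,0,0,0,0,0.45],[0,0,0,0,0,0,0.45],[0,0,0,0,0,-0.4,0.45],[0,0,0,0,0,-0.6,0.45],[0,0,-0.9,0,0,-0.2,0.45],[0,0,-0.95,0,0,0,0.45],[0,0,-0.95,0,0,0,0.45],[0,0,-0.98,0,0,0,0.45],[0,0,0,0,0,0,0.45]]'
python3 - <<'E'
from h import *
bolt(2,.06)
im=env.read_camera("scene")
crop(im,140,100,130,115,6,"pics/p1.png")
E
```

```text
clock: 25.05
tcp_pos: [0.5845, -0.1938, 0.0985]
orientation: [-0.0, 1.0, 0.004, -0.0]
wrist_force: [-0.6, -0.7, 0.0]
finger_gap: 0.047
bolt 2 [ 0.4409 -0.2914  0.06  ]
t 25.05 tcp [ 0.5845 -0.1938  0.0985] ang 0.0072 zaxis [-0.0007  0.0003] gap 0.047 F [-0.6 -0.7  0. ] j1,j6 [-0.45  1.11]
turn units [-0.003  0.005 -0.013] shift units now-axes [-2.884  1.933  0.771] in target axes [-2.888  1.927  0.77 ]
```

View pics/p1.png

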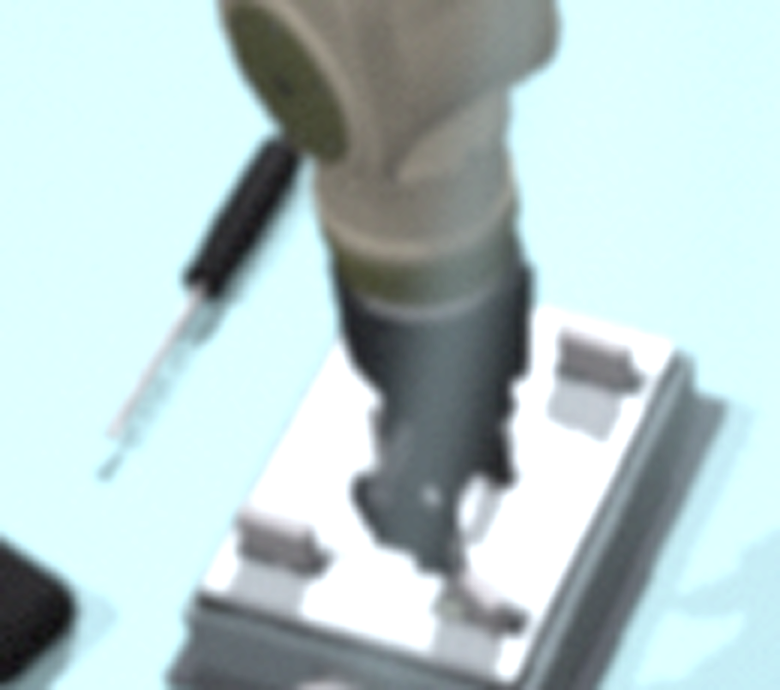

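Bolt 0 has visibly turned, with its bar now oblique at (480,600). Next is bolt 2.

```bash
python3 -m inch '[[0,0,0,-0.3,0.2,0,0.45],[0,0,0,-0.5,0.335,0,0.45],[0,0,0,-0.5,0.335,0,0.45],[0,0,0,-0.5,0.335,0,0.45],[0,0,0,-0.5,0.335,0,0.45],[0,0,0,-0.38,0.25,0,0.45],[0,0,0,-0.19,0.14,0,0.45],[0,0,0,0,0,0.3,0.45],[0,0,0,0,0,0.2,0.45],[0,0,0,0,0,0,0.45],[0,0,0,0,0,0,0.45]]'
python3 - <<'E'
from h import *
bolt(2,.04)
im=env.read_camera("scene")
crop(im,140,80,130,115,6,"pics/p2.png")
im=env.read_camera("top")
crop(im,310,170,130,115,6,"pics/p3.png")
E
```

```text
clock: 26.2
tcp_pos: [0.4421, -0.2908, 0.0735]
orientation: [-0.0, 1.0, 0.003, -0.0]
wrist_force: [-0.2, -0.2, 0.4]
finger_gap: 0.0469
bolt 2 [ 0.4409 -0.2914  0.04  ]
t 26.2 tcp [ 0.4421 -0.2908  0.0735] ang 0.0068 zaxis [-0.0006  0.0008] gap 0.0469 F [-0.2 -0.2  0.4] j1,j6 [-0.73  0.83]
turn units [-0.006  0.004 -0.016] shift units now-axes [-0.023  0.013  0.67 ] in target axes [-0.024  0.013  0.67 ]
```

View pics/p2.png

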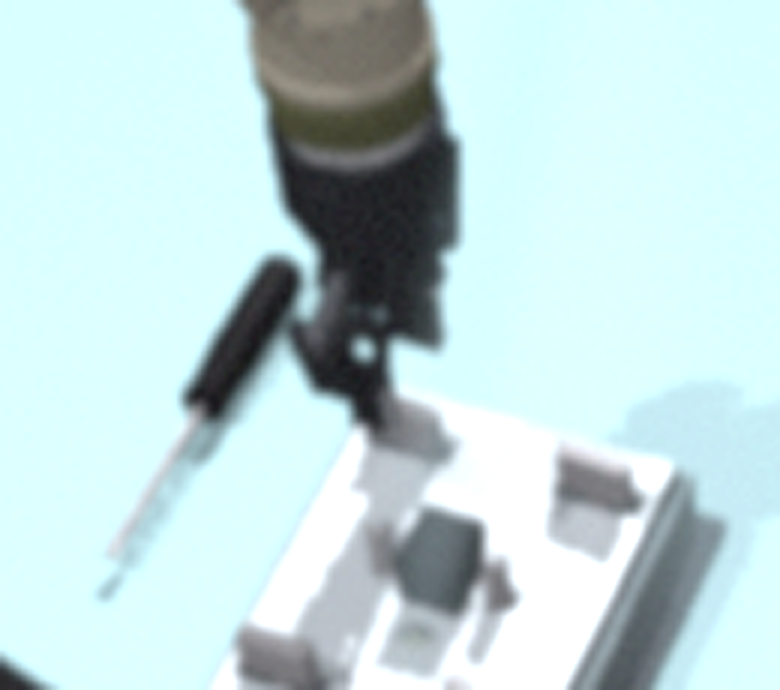

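View pics/p3.png

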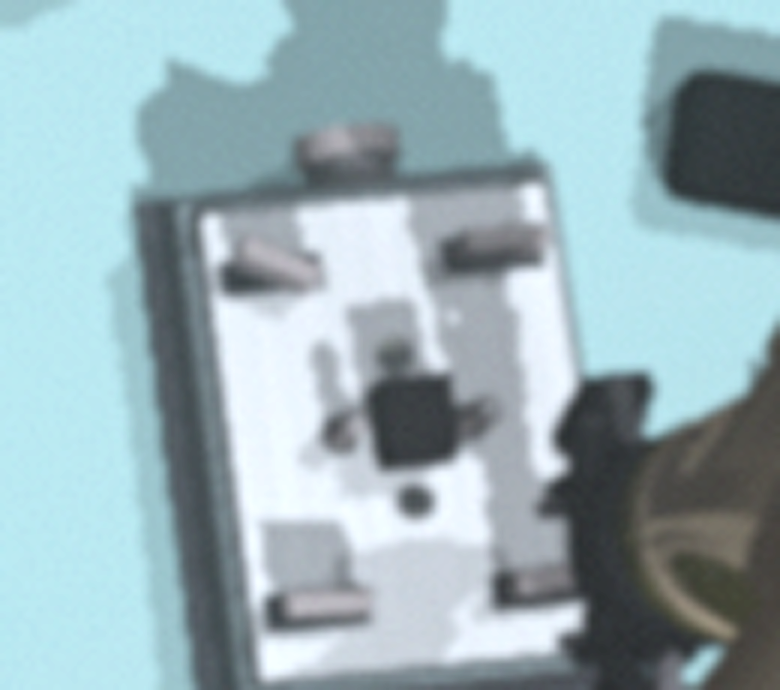

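Top view: the bar of bolt 0 is turned clockwise by about 30° and the other three are straight. Now bolt 2.

```bash
python3 -m inch '[[0,0,-0.016,-0.01,0.01,0.2,0.45],[0,0,0,0,0,0.2,0.45],[0,0,0,0,0,0.15,0.45],[0,0,0,0,0,0.1,0.45],[0,0,0,0,0,0.02,0.45],[0,0,0,0,0,0,0.7],[0,0,0,0,0,0,0.8],[0,0,0,0,0,0,0.95],[0,0,0,0,0,0,1],[0,0,0,0,0,0,1]]' 50
python3 - <<'E'
from h import *
bolt(2,.04)
E
```

```text
clock: 27.3
tcp_pos: [0.442, -0.2921, 0.0408]
orientation: [0.0, 1.0, 0.004, 0.001]
wrist_force: [0.3, 0.1, 2.3]
finger_gap: 0.009
bolt 2 [ 0.4409 -0.2914  0.04  ]
t 27.3 tcp [ 0.442  -0.2921  0.0408] ang 0.0088 zaxis [ 0.0013 -0.0005] gap 0.009 F [0.3 0.1 2.3] j1,j6 [-0.74  0.83]
turn units [ 0.004 -0.009 -0.001] shift units now-axes [-0.022 -0.013  0.016] in target axes [-0.022 -0.013  0.016]
```

```bash
sed -i 's/^U=.*/U=np.array([.5135,-.2428,.009])/' h.py
python3 -m inch '[[0,0,0.4,0,0,0.005,1],[0,0,0.7,0,0,0.01,1],[0,0,0.7,0,0,0.01,1],[0,0,0.7,0,0,0.01,1],[0,0,0.7,0,0,0.01,1],[0,0,0.6,0,0,0.005,1],[0,0,0,0,0,0,1],[0,0,0,0,0,0,1]]' 60
python3 - <<'E'
from h import *
bolt(2,.04)
E
python3 -m inch '[[0,0,0,0,0,0,0.7],[0,0,0,0,0,0,0.45],[0,0,0,0,0,0,0.45],[0,0,0,0,0,-0.4,0.45],[0,0,0,0,0,-0.6,0.45],[0,0,-0.9,0,0,-0.2,0.45],[0,0,-0.95,0,0,0,0.45],[0,0,-0.95,0,0,0,0.45],[0,0,-1,0,0,0,0.45],[0,0,0,0,0,0,0.45]]'
python3 - <<'E'
from h import *
bolt(1,.04)
im=env.read_camera("top")
crop(im,310,170,130,115,6,"pics/q1.png")
E
```

```text
clock: 28.1
tcp_pos: [0.442, -0.2921, 0.0383]
orientation: [0.0, 0.966, -0.257, 0.001]
wrist_force: [1.1, 0.7, 4.0]
finger_gap: 0.0084
bolt 2 [ 0.4419 -0.2914  0.04  ]
t 28.1 tcp [ 0.442  -0.2921  0.0383] ang -0.5198 zaxis [ 0.0013 -0.0005] gap 0.0084 F [1.1 0.7 4. ] j1,j6 [-0.74  1.35]
turn units [ 1.000e-03 -1.000e-02 -3.787e+00] shift units now-axes [-0.008 -0.01  -0.034] in target axes [-0.002 -0.013 -0.034]
clock: 29.1
tcp_pos: [0.4411, -0.2917, 0.0975]
orientation: [-0.0, 1.0, 0.005, -0.0]
wrist_force: [-0.0, 0.1, -0.1]
finger_gap: 0.0472
bolt 1 [ 0.4411 -0.1954  0.04  ]
t 29.1 tcp [ 0.4411 -0.2917  0.0975] ang 0.0093 zaxis [-0.0006  0.0004] gap 0.0472 F [-0.   0.1 -0.1] j1,j6 [-0.74  0.83]
turn units [-0.003  0.005  0.002] shift units now-axes [ 0.018 -1.925  1.15 ] in target axes [ 0.016 -1.926  1.149]
```

View pics/q1.png

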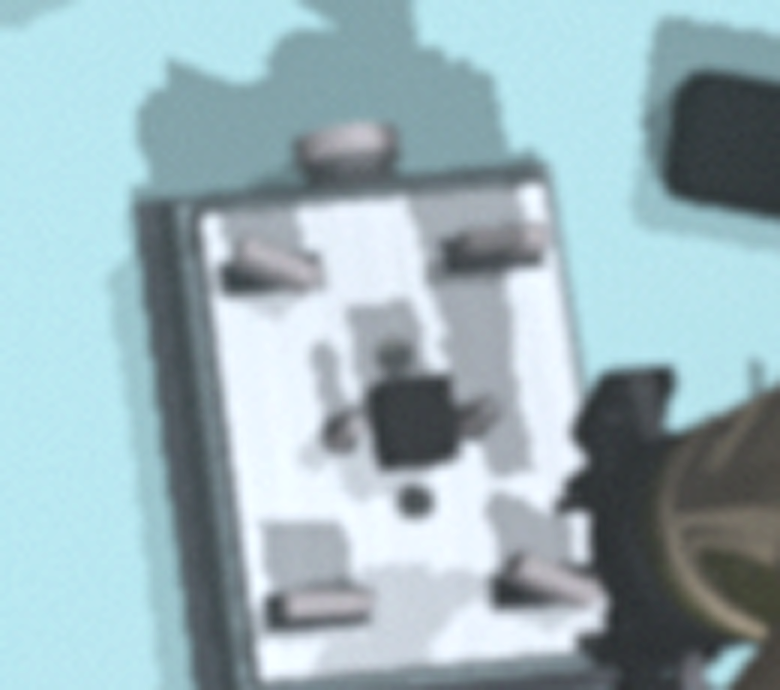

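Bolts 0 and 2 are both oblique. Bolt 1 next.

```bash
python3 -m inch '[[0,0,0,0.01,-0.3,0,0.45],[0,0,0,0,-0.5,0,0.45],[0,0,0,0,-0.5,0,0.45],[0,0,0,0,-0.4,0,0.45],[0,0,0,0,-0.226,0,0.45],[0,0,0,0,0,0.3,0.45],[0,0,0,0,0,0.2,0.45],[0,0,0,0,0,0,0.45],[0,0,0,0,0,0,0.45]]'
python3 - <<'E'
from h import *
bolt(1,.04)
E
```

```text
clock: 30.05
tcp_pos: [0.4409, -0.1956, 0.0726]
orientation: [-0.0, 1.0, 0.004, -0.0]
wrist_force: [0.1, 0.2, 0.8]
finger_gap: 0.0469
bolt 1 [ 0.4411 -0.1954  0.04  ]
t 30.05 tcp [ 0.4409 -0.1956  0.0726] ang 0.008 zaxis [-0.0007  0.0005] gap 0.0469 F [0.1 0.2 0.8] j1,j6 [-0.58  0.98]
turn units [-0.004  0.005 -0.007] shift units now-axes [ 0.004 -0.002  0.652] in target axes [ 0.004 -0.002  0.652]
```

```bash
python3 -m inch '[[0,0,-0.01,0,0,0.2,0.45],[0,0,0,0,0,0.2,0.45],[0,0,0,0,0,0.15,0.45],[0,0,0,0,0,0.1,0.45],[0,0,0,0,0,0.01,0.45],[0,0,0,0,0,0,0.7],[0,0,0,0,0,0,0.8],[0,0,0,0,0,0,0.95],[0,0,0,0,0,0,1],[0,0,0,0,0,0,1]]' 50
python3 - <<'E'
from h import *
bolt(1,.04)
E
```

```text
clock: 31.05
tcp_pos: [0.4412, -0.1958, 0.0403]
orientation: [0.0, 1.0, 0.005, 0.0]
wrist_force: [-1.9, -0.2, 5.8]
finger_gap: 0.0087
bolt 1 [ 0.4411 -0.1954  0.04  ]
t 31.05 tcp [ 0.4412 -0.1958  0.0403] ang 0.01 zaxis [ 0.0004 -0.0007] gap 0.0087 F [-1.9 -0.2  5.8] j1,j6 [-0.58  0.98]
turn units [ 0.005 -0.003  0.007] shift units now-axes [-0.003 -0.008  0.006] in target axes [-0.003 -0.008  0.006]
```

```bash
python3 -m inch '[[0,0,0.4,0,0,0.005,1],[0,0,0.7,0,0,0.01,1],[0,0,0.7,0,0,0.01,1],[0,0,0.7,0,0,0.01,1],[0,0,0.7,0,0,0.01,1],[0,0,0.6,0,0,0.005,1],[0,0,0,0,0,0,1],[0,0,0,0,0,0,1]]' 60
python3 - <<'E'
from h import *
bolt(1,.04)
E
python3 -m inch '[[0,0,0,0,0,0,0.7],[0,0,0,0,0,0,0.45],[0,0,0,0,0,0,0.45],[0,0,0,0,0,-0.4,0.45],[0,0,0,0,0,-0.6,0.45],[0,0,-0.9,0,0,-0.2,0.45],[0,0,-0.95,0,0,0,0.45],[0,0,-0.95,0,0,0,0.45],[0,0,-1,0,0,0,0.45],[0,0,0,0,0,0,0.45]]'
python3 - <<'E'
from h import *
bolt(3,.04)
E
```

```text
clock: 31.85
tcp_pos: [0.4413, -0.1959, 0.0378]
orientation: [0.0, 0.966, -0.257, 0.0]
wrist_force: [-1.7, -0.6, 6.2]
finger_gap: 0.0089
bolt 1 [ 0.4411 -0.1954  0.04  ]
t 31.85 tcp [ 0.4413 -0.1959  0.0378] ang -0.5207 zaxis [ 0.0006 -0.0007] gap 0.0089 F [-1.7 -0.6  6.2] j1,j6 [-0.58  1.51]
turn units [ 0.004 -0.005 -3.793] shift units now-axes [-0.008 -0.005 -0.043] in target axes [-0.005 -0.008 -0.043]
clock: 32.85
tcp_pos: [0.4411, -0.1955, 0.0971]
orientation: [-0.0, 1.0, 0.005, -0.0]
wrist_force: [-0.1, -0.8, -0.1]
finger_gap: 0.0469
bolt 3 [ 0.5859 -0.2902  0.04  ]
t 32.85 tcp [ 0.4411 -0.1955  0.0971] ang 0.0106 zaxis [-0.      0.0003] gap 0.0469 F [-0.1 -0.8 -0.1] j1,j6 [-0.58  0.98]
turn units [-0.002 -0.     0.012] shift units now-axes [2.876 1.925 1.142] in target axes [2.879 1.92  1.143]
```

```bash
python3 -m inch '[[0,0,0.01,0.3,0.2,0,0.45],[0,0,0,0.5,0.335,0,0.45],[0,0,0,0.5,0.335,0,0.45],[0,0,0,0.5,0.335,0,0.45],[0,0,0,0.5,0.335,0,0.45],[0,0,0,0.38,0.25,0,0.45],[0,0,0,0.2,0.13,0,0.45],[0,0,0,0,0,0.3,0.45],[0,0,0,0,0,0.2,0.45],[0,0,0,0,0,0,0.45],[0,0,0,0,0,0,0.45]]'
python3 - <<'E'
from h import *
bolt(3,.04)
im=env.read_camera("scene")
crop(im,140,100,130,115,6,"pics/r1.png")
E
```

```text
clock: 33.95
tcp_pos: [0.5854, -0.2898, 0.0719]
orientation: [-0.0, 1.0, 0.004, -0.001]
wrist_force: [0.6, 0.3, -0.0]
finger_gap: 0.047
bolt 3 [ 0.5859 -0.2902  0.04  ]
t 33.95 tcp [ 0.5854 -0.2898  0.0719] ang 0.0078 zaxis [-0.0011  0.0009] gap 0.047 F [ 0.6  0.3 -0. ] j1,j6 [-0.58  0.98]
turn units [-0.006  0.008 -0.009] shift units now-axes [0.012 0.008 0.637] in target axes [0.011 0.007 0.637]
```

View pics/r1.png

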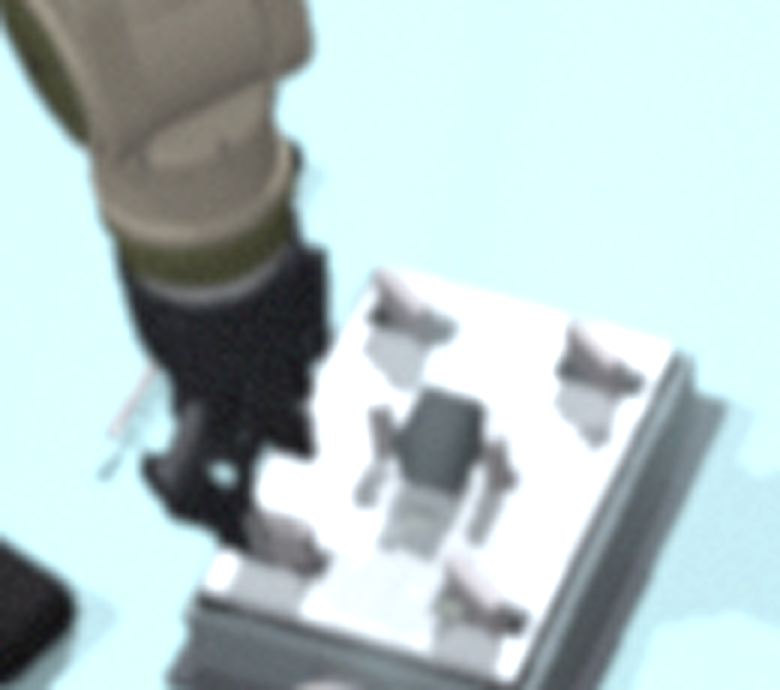

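Bolts 0, 1 and 2 are turned part way, and bolt 3 at (285,540) is still straight with the gripper over it.

```bash
python3 -m inch '[[0,0,-0.01,0.01,0,0.2,0.45],[0,0,0,0,0,0.2,0.45],[0,0,0,0,0,0.15,0.45],[0,0,0,0,0,0.08,0.45],[0,0,0,0,0,0,0.45],[0,0,0,0,0,0,0.7],[0,0,0,0,0,0,0.8],[0,0,0,0,0,0,0.95],[0,0,0,0,0,0,1],[0,0,0,0,0,0,1]]' 50
python3 - <<'E'
from h import *
bolt(3,.04)
E
```

```text
clock: 35.0
tcp_pos: [0.5862, -0.2905, 0.0414]
orientation: [0.0, 1.0, 0.005, -0.0]
wrist_force: [-4.4, -0.2, 4.7]
finger_gap: 0.009
bolt 3 [ 0.5859 -0.2902  0.04  ]
t 35.0 tcp [ 0.5862 -0.2905  0.0414] ang 0.0098 zaxis [-0.0001 -0.0006] gap 0.009 F [-4.4 -0.2  4.7] j1,j6 [-0.58  0.98]
turn units [0.004 0.001 0.006] shift units now-axes [-0.005 -0.008  0.028] in target axes [-0.005 -0.008  0.028]
```

```bash
python3 -m inch '[[0,0,0.4,0,0,0.005,1],[0,0,0.7,0,0,0.01,1],[0,0,0.7,0,0,0.01,1],[0,0,0.7,0,0,0.01,1],[0,0,0.7,0,0,0.01,1],[0,0,0.6,0,0,0.005,1],[0,0,0,0,0,0,1],[0,0,0,0,0,0,1],[0,0,0,0,0,0,1],[0,0,0,0,0,0,1]]' 60
python3 - <<'E'
from h import *
bolt(3,.04,1.02)
im=env.read_camera("scene")
crop(im,140,100,130,115,6,"pics/r2.png")
im=env.read_camera("top")
crop(im,310,170,130,115,6,"pics/r3.png")
E
```

```text
clock: 36.0
tcp_pos: [0.5862, -0.2906, 0.039]
orientation: [0.0, 0.966, -0.257, 0.0]
wrist_force: [-3.2, -0.6, 5.9]
finger_gap: 0.0089
bolt 3 [ 0.5859 -0.2902  0.04  ]
t 36.0 tcp [ 0.5862 -0.2906  0.039 ] ang -0.5208 zaxis [-0.     -0.0007] gap 0.0089 F [-3.2 -0.6  5.9] j1,j6 [-0.58  1.51]
turn units [ 4.000e-03 -3.000e-03  3.511e+00] shift units now-axes [-0.009 -0.004 -0.02 ] in target axes [-0.01  0.   -0.02]
```

View pics/r3.png

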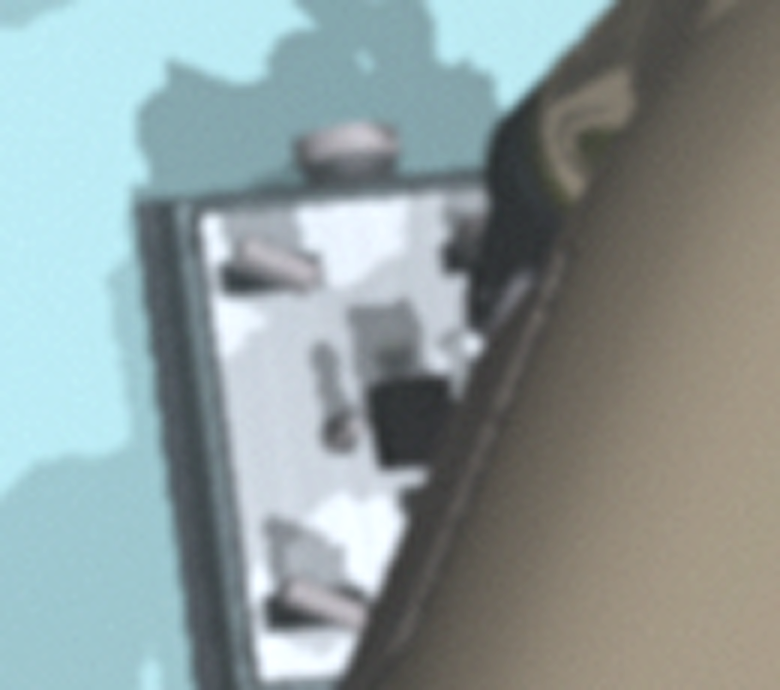

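First round complete. The second round begins on bolt 3, which I'm still holding.

```bash
python3 -m inch '[[0,0,0.4,0,0,0.005,1],[0,0,0.65,0,0,0.01,1],[0,0,0.65,0,0,0.01,1],[0,0,0.65,0,0,0.01,1],[0,0,0.6,0,0,0.01,1],[0,0,0.4,0,0,0.005,1],[0,0,0.2,0,0,0,1],[0,0,0,0,0,0,1],[0,0,0,0,0,0,1]]' 60
python3 - <<'E'
from h import *
bolt(3,.04,1.02); print(env.get_state()['ft_torque'])
E
```

```text
clock: 37.0
tcp_pos: [0.5863, -0.2906, 0.0368]
orientation: [0.0, 0.874, -0.487, 0.0]
wrist_force: [-4.5, 0.2, 6.5]
finger_gap: 0.009
bolt 3 [ 0.5859 -0.2902  0.04  ]
t 37.0 tcp [ 0.5863 -0.2906  0.0368] ang -1.0162 zaxis [ 0.0002 -0.0009] gap 0.009 F [-4.5  0.2  6.5] j1,j6 [-0.58  2.  ]
turn units [ 0.003 -0.006 -0.037] shift units now-axes [-0.012  0.001 -0.064] in target axes [-0.012  0.001 -0.064]
[-0.03734489  0.93387532  0.01710342]
```

```bash
python3 -m inch '[[0,0,0,0,0,0,0.7],[0,0,0,0,0,0,0.45],[0,0,0,0,0,0,0.45],[0,0,0,0,0,-0.4,0.45],[0,0,0,0,0,-0.6,0.45],[0,0,-0.9,0,0,-0.25,0.45],[0,0,-0.9,0,0,0,0.45],[0,0,-0.9,0,0,0,0.45],[0,0,-0.85,0,0,0,0.45],[0,0,0,0,0,0,0.45]]'
python3 - <<'E'
from h import *
bolt(1,.037,.53)
im=env.read_camera("scene")
crop(im,140,100,130,115,6,"pics/v1.png")
E
```

```text
clock: 38.0
tcp_pos: [0.5866, -0.2901, 0.098]
orientation: [-0.0, 0.966, -0.257, -0.0]
wrist_force: [0.6, -0.3, -0.4]
finger_gap: 0.0472
bolt 1 [ 0.4411 -0.1954  0.037 ]
t 38.0 tcp [ 0.5866 -0.2901  0.098 ] ang -0.5199 zaxis [0.0001 0.0003] gap 0.0472 F [ 0.6 -0.3 -0.4] j1,j6 [-0.58  1.51]
turn units [-0.002  0.001  0.008] shift units now-axes [-3.466 -0.196  1.22 ] in target axes [-3.467 -0.193  1.22 ]
```

View pics/v1.png

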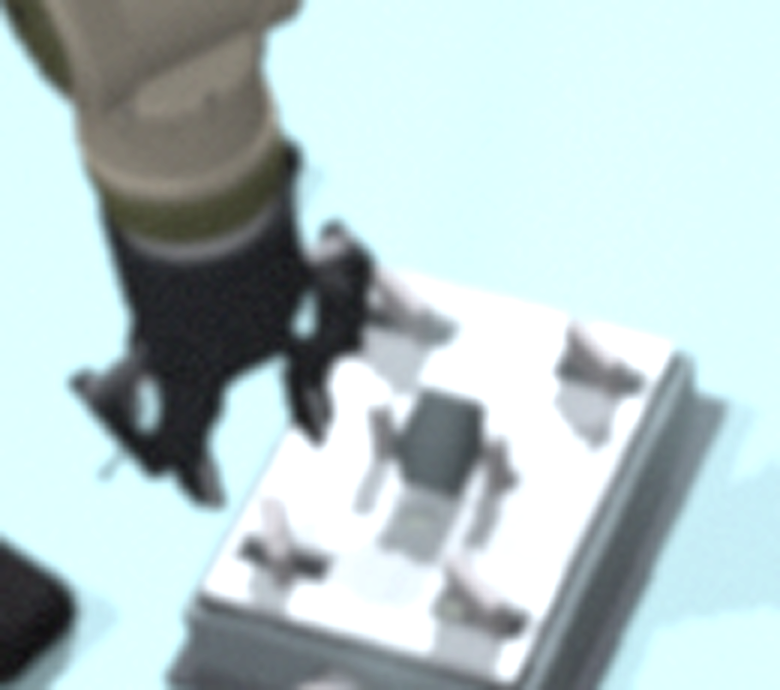

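Bolt 3 at (280,540) is now steeply turned. Move to the diagonal bolt 1.

```bash
python3 -m inch '[[0,0,0,-0.3,-0.02,0,0.45],[0,0,0,-0.55,-0.03,0,0.45],[0,0,0,-0.6,-0.03,0,0.45],[0,0,0,-0.6,-0.03,0,0.45],[0,0,0,-0.6,-0.03,0,0.45],[0,0,0,-0.5,-0.03,0,0.45],[0,0,0,-0.316,-0.025,0,0.45],[0,0,0,0,0,0.3,0.45],[0,0,0,0,0,0.2,0.45],[0,0,0,0,0,0,0.45],[0,0,0,0,0,0,0.45]]'
python3 - <<'E'
from h import *
bolt(1,.037,.53)
E
```

```text
clock: 39.15
tcp_pos: [0.4411, -0.1957, 0.0731]
orientation: [-0.0, 0.966, -0.258, -0.0]
wrist_force: [-0.4, -0.2, -0.3]
finger_gap: 0.0471
bolt 1 [ 0.4411 -0.1954  0.037 ]
t 39.15 tcp [ 0.4411 -0.1957  0.0731] ang -0.5213 zaxis [-0.0004  0.0004] gap 0.0471 F [-0.4 -0.2 -0.3] j1,j6 [-0.58  1.51]
turn units [-0.001  0.004 -0.002] shift units now-axes [-0.003 -0.004  0.722] in target axes [-0.003 -0.005  0.722]
```

```bash
python3 -m inch '[[0,0,0,0,0,0.2,0.45],[0,0,0,0,0,0.2,0.45],[0,0,0,0,0,0.2,0.45],[0,0,0,0,0,0.1,0.45],[0,0,0,0,0,0.01,0.45],[0,0,0,0,0,0,0.7],[0,0,0,0,0,0,0.8],[0,0,0,0,0,0,0.95],[0,0,0,0,0,0,1],[0,0,0,0,0,0,1]]' 50
python3 - <<'E'
from h import *
bolt(1,.037,1.02)
E
```

```text
clock: 40.15
tcp_pos: [0.4413, -0.1958, 0.0382]
orientation: [0.0, 0.966, -0.257, 0.0]
wrist_force: [-1.2, 0.2, 3.5]
finger_gap: 0.009
bolt 1 [ 0.4411 -0.1954  0.037 ]
t 40.15 tcp [ 0.4413 -0.1958  0.0382] ang -0.5204 zaxis [ 0.0009 -0.0004] gap 0.009 F [-1.2  0.2  3.5] j1,j6 [-0.58  1.51]
turn units [-2.000e-03 -7.000e-03  3.513e+00] shift units now-axes [-0.007 -0.004  0.025] in target axes [-0.008 -0.     0.025]
```

```bash
python3 -m inch '[[0,0,0.4,0,0,0.005,1],[0,0,0.65,0,0,0.01,1],[0,0,0.65,0,0,0.01,1],[0,0,0.65,0,0,0.01,1],[0,0,0.6,0,0,0.01,1],[0,0,0.4,0,0,0.005,1],[0,0,0.2,0,0,0,1],[0,0,0,0,0,0,1],[0,0,0,0,0,0,1]]' 60
python3 - <<'E'
from h import *
bolt(1,.037,1.02)
E
python3 -m inch '[[0,0,0,0,0,0,0.7],[0,0,0,0,0,0,0.45],[0,0,0,0,0,0,0.45],[0,0,0,0,0,-0.4,0.45],[0,0,0,0,0,-0.6,0.45],[0,0,-0.9,0,0,-0.25,0.45],[0,0,-0.9,0,0,0,0.45],[0,0,-0.9,0,0,0,0.45],[0,0,-0.85,0,0,0,0.45],[0,0,0,0,0,0,0.45]]'
python3 - <<'E'
from h import *
bolt(0,.037,.53)
im=env.read_camera("scene")
crop(im,140,100,130,115,6,"pics/v2.png")
E
```

```text
clock: 41.05
tcp_pos: [0.4414, -0.1959, 0.036]
orientation: [0.0, 0.874, -0.486, 0.001]
wrist_force: [-1.5, -0.2, 5.5]
finger_gap: 0.0089
bolt 1 [ 0.4411 -0.1954  0.037 ]
t 41.05 tcp [ 0.4414 -0.1959  0.036 ] ang -1.0159 zaxis [ 0.0011 -0.0007] gap 0.0089 F [-1.5 -0.2  5.5] j1,j6 [-0.58  2.  ]
turn units [-0.004 -0.009 -0.035] shift units now-axes [-0.011  0.001 -0.02 ] in target axes [-0.011  0.001 -0.02 ]
clock: 42.05
tcp_pos: [0.4408, -0.1956, 0.0976]
orientation: [-0.0, 0.966, -0.257, -0.0]
wrist_force: [-0.7, 0.3, -1.0]
finger_gap: 0.0473
bolt 0 [ 0.5851 -0.1942  0.037 ]
t 42.05 tcp [ 0.4408 -0.1956  0.0976] ang -0.5201 zaxis [-0.0002  0.0002] gap 0.0473 F [-0.7  0.3 -1. ] j1,j6 [-0.58  1.51]
turn units [-0.001  0.002  0.006] shift units now-axes [ 2.489 -1.458  1.212] in target axes [ 2.488 -1.46   1.213]
```

View pics/v2.png

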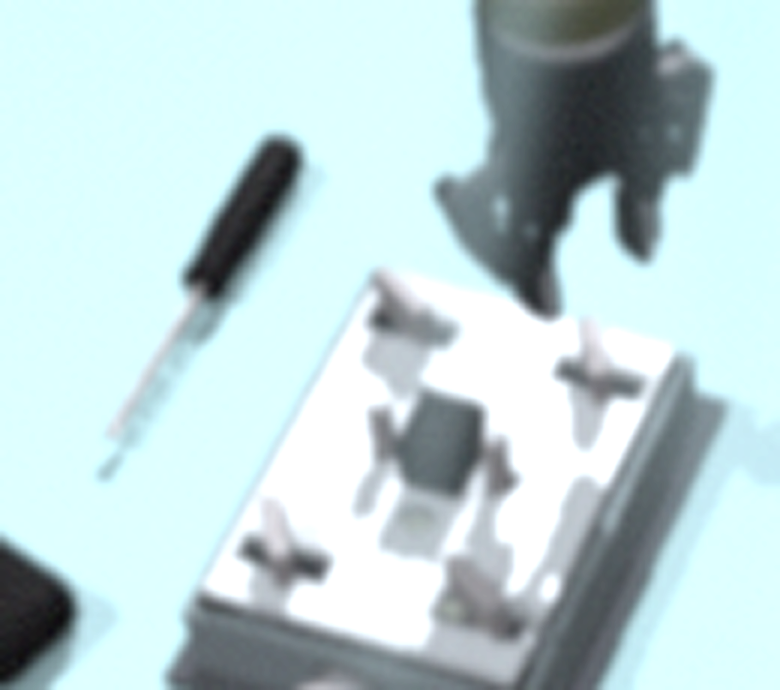

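Bolts 3 and 1 are home; 0 and 2 are half-way. Bolt 0 next.

```bash
python3 -m inch '[[0,0,0,0.25,-0.15,0,0.45],[0,0,0,0.45,-0.26,0,0.45],[0,0,0,0.5,-0.29,0,0.45],[0,0,0,0.5,-0.29,0,0.45],[0,0,0,0.45,-0.26,0,0.45],[0,0,0,0.34,-0.21,0,0.45],[0,0,0,0,0,0.3,0.45],[0,0,0,0,0,0.2,0.45],[0,0,0,0,0,0,0.45],[0,0,0,0,0,0,0.45]]'
python3 - <<'E'
from h import *
bolt(0,.037,.53)
E
```

```text
clock: 43.1
tcp_pos: [0.5844, -0.194, 0.0724]
orientation: [-0.0, 0.966, -0.258, -0.001]
wrist_force: [-0.1, -0.5, 0.5]
finger_gap: 0.0471
bolt 0 [ 0.5851 -0.1942  0.037 ]
t 43.1 tcp [ 0.5844 -0.194   0.0724] ang -0.5216 zaxis [-0.0013  0.0007] gap 0.0471 F [-0.1 -0.5  0.5] j1,j6 [-0.45  1.64]
turn units [ 0.     0.011 -0.005] shift units now-axes [ 0.014 -0.004  0.709] in target axes [ 0.013 -0.004  0.709]
```

```bash
python3 -m inch '[[0,0,0,0.01,0,0.2,0.45],[0,0,0,0,0,0.2,0.45],[0,0,0,0,0,0.2,0.45],[0,0,0,0,0,0.1,0.45],[0,0,0,0,0,0,0.45],[0,0,0,0,0,0,0.7],[0,0,0,0,0,0,0.8],[0,0,0,0,0,0,0.95],[0,0,0,0,0,0,1],[0,0,0,0,0,0,1]]' 50
python3 - <<'E'
from h import *
bolt(0,.037,1.02)
E
```

```text
clock: 44.1
tcp_pos: [0.5855, -0.1942, 0.0384]
orientation: [-0.0, 0.966, -0.257, 0.0]
wrist_force: [-2.7, 1.6, 5.5]
finger_gap: 0.0088
bolt 0 [ 0.5851 -0.1942  0.037 ]
t 44.1 tcp [ 0.5855 -0.1942  0.0384] ang -0.5203 zaxis [0.0001 0.0001] gap 0.0088 F [-2.7  1.6  5.5] j1,j6 [-0.45  1.64]
turn units [-1.000e-03  0.000e+00  3.514e+00] shift units now-axes [-0.009  0.003  0.027] in target axes [-0.007  0.007  0.027]
```

```bash
python3 -m inch '[[0,0,0.4,0,0,0.005,1],[0,0,0.65,0,0,0.01,1],[0,0,0.65,0,0,0.01,1],[0,0,0.65,0,0,0.01,1],[0,0,0.6,0,0,0.01,1],[0,0,0.4,0,0,0.005,1],[0,0,0.2,0,0,0,1],[0,0,0,0,0,0,1],[0,0,0,0,0,0,1]]' 60
python3 - <<'E'
from h import *
bolt(0,.037,1.02)
E
python3 -m inch '[[0,0,0,0,0,0,0.7],[0,0,0,0,0,0,0.45],[0,0,0,0,0,0,0.45],[0,0,0,0,0,-0.4,0.45],[0,0,0,0,0,-0.6,0.45],[0,0,-0.9,0,0,-0.25,0.45],[0,0,-0.9,0,0,0,0.45],[0,0,-0.9,0,0,0,0.45],[0,0,-0.85,0,0,0,0.45],[0,0,0,0,0,0,0.45]]'
python3 - <<'E'
from h import *
bolt(2,.037,.53)
E
```

```text
clock: 45.0
tcp_pos: [0.5857, -0.1945, 0.0361]
orientation: [0.0, 0.874, -0.486, 0.0]
wrist_force: [-3.4, 1.7, 6.0]
finger_gap: 0.0087
bolt 0 [ 0.5851 -0.1942  0.037 ]
t 45.0 tcp [ 0.5857 -0.1945  0.0361] ang -1.0161 zaxis [ 0.0004 -0.0003] gap 0.0087 F [-3.4  1.7  6. ] j1,j6 [-0.45  2.14]
turn units [-0.001 -0.003 -0.037] shift units now-axes [-0.012  0.007 -0.018] in target axes [-0.012  0.007 -0.018]
clock: 46.0
tcp_pos: [0.5859, -0.1945, 0.0977]
orientation: [-0.0, 0.966, -0.257, 0.0]
wrist_force: [-0.2, 0.2, 0.0]
finger_gap: 0.0468
bolt 2 [ 0.4419 -0.2914  0.037 ]
t 46.0 tcp [ 0.5859 -0.1945  0.0977] ang -0.5201 zaxis [ 0.0002 -0.    ] gap 0.0468 F [-0.2  0.2  0. ] j1,j6 [-0.45  1.64]
turn units [-0.001 -0.002  0.006] shift units now-axes [-1.535  3.113  1.213] in target axes [-1.532  3.114  1.213]
```

```bash
python3 -m inch '[[0,0,0,-0.15,0.3,0,0.45],[0,0,0,-0.25,0.5,0,0.45],[0,0,0,-0.27,0.55,0,0.45],[0,0,0,-0.27,0.55,0,0.45],[0,0,0,-0.25,0.52,0,0.45],[0,0,0,-0.2,0.42,0,0.45],[0,0,0,-0.145,0.275,0,0.45],[0,0,0,0,0,0.3,0.45],[0,0,0,0,0,0.2,0.45],[0,0,0,0,0,0,0.45],[0,0,0,0,0,0,0.45]]'
python3 - <<'E'
from h import *
bolt(2,.037,.53)
E
```

```text
clock: 47.1
tcp_pos: [0.4416, -0.291, 0.0725]
orientation: [-0.0, 0.966, -0.257, -0.0]
wrist_force: [-0.0, -0.9, 0.5]
finger_gap: 0.0469
bolt 2 [ 0.4419 -0.2914  0.037 ]
t 47.1 tcp [ 0.4416 -0.291   0.0725] ang -0.5202 zaxis [-0.0005  0.0007] gap 0.0469 F [-0.  -0.9  0.5] j1,j6 [-0.73  1.36]
turn units [-0.003  0.006  0.005] shift units now-axes [0.01  0.005 0.711] in target axes [0.01  0.005 0.711]
```

```bash
python3 -m inch '[[0,0,0,0.005,0,0.2,0.45],[0,0,0,0,0,0.2,0.45],[0,0,0,0,0,0.2,0.45],[0,0,0,0,0,0.1,0.45],[0,0,0,0,0,0,0.45],[0,0,0,0,0,0,0.7],[0,0,0,0,0,0,0.8],[0,0,0,0,0,0,0.95],[0,0,0,0,0,0,1],[0,0,0,0,0,0,1]]' 50
python3 - <<'E'
from h import *
bolt(2,.037,1.02)
E
python3 -m inch '[[0,0,0.4,0,0,0.005,1],[0,0,0.65,0,0,0.01,1],[0,0,0.65,0,0,0.01,1],[0,0,0.65,0,0,0.01,1],[0,0,0.6,0,0,0.01,1],[0,0,0.4,0,0,0.005,1],[0,0,0.2,0,0,0,1],[0,0,0,0,0,0,1],[0,0,0,0,0,0,1]]' 60
python3 - <<'E'
from h import *
bolt(2,.037,1.02)
E
```

```text
clock: 48.1
tcp_pos: [0.4422, -0.2918, 0.0383]
orientation: [0.0, 0.966, -0.257, 0.001]
wrist_force: [-0.3, -0.0, 2.1]
finger_gap: 0.0089
bolt 2 [ 0.4419 -0.2914  0.037 ]
t 48.1 tcp [ 0.4422 -0.2918  0.0383] ang -0.5205 zaxis [ 0.0009 -0.0007] gap 0.0089 F [-0.3 -0.   2.1] j1,j6 [-0.73  1.36]
turn units [-1.000e-03 -8.000e-03  3.513e+00] shift units now-axes [-0.009 -0.004  0.026] in target axes [-0.01   0.001  0.026]
clock: 49.0
tcp_pos: [0.4423, -0.2919, 0.036]
orientation: [0.0, 0.874, -0.486, 0.001]
wrist_force: [-0.5, 0.4, 5.6]
finger_gap: 0.0085
bolt 2 [ 0.4419 -0.2914  0.037 ]
t 49.0 tcp [ 0.4423 -0.2919  0.036 ] ang -1.0156 zaxis [ 0.0011 -0.0009] gap 0.0085 F [-0.5  0.4  5.6] j1,j6 [-0.73  1.85]
turn units [-0.003 -0.009 -0.033] shift units now-axes [-0.012  0.002 -0.019] in target axes [-0.012  0.001 -0.019]
```

All four are turned to about 1.02 rad. Open, rise clear, and check.

```bash
python3 -m inch '[[0,0,0,0,0,0,0.7],[0,0,0,0,0,0,0.45],[0,0,0,0,0,0,0.45],[0,0,0,0,0,-0.4,0.45],[0,0,0,0,0,-0.6,0.45],[0,0,0,0,0,-0.6,0.45],[0,0,0,0,0,-0.6,0.45],[0,0,0,0,0,-0.4,0.45],[0,0,0,0,0,0,0.45],[0,0,0,0,0,0,0.45]]'
python3 - <<'E'
from h import *
im=env.read_camera("scene")
crop(im,140,100,130,115,6,"pics/w1.png"); cv2.imwrite("pics/w3.png",im[:,:,::-1])
im=env.read_camera("top")
crop(im,310,170,130,115,6,"pics/w2.png")
E
```

```text
clock: 50.0
tcp_pos: [0.4419, -0.2916, 0.165]
orientation: [-0.0, 0.874, -0.486, 0.0]
wrist_force: [-0.6, 0.6, -0.5]
finger_gap: 0.0468
```

View pics/w1.png

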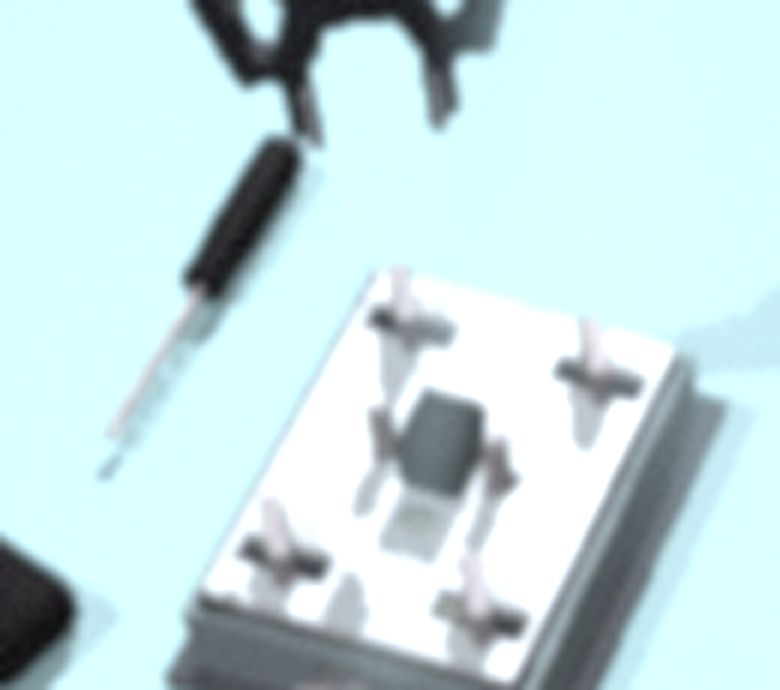

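View pics/w2.png

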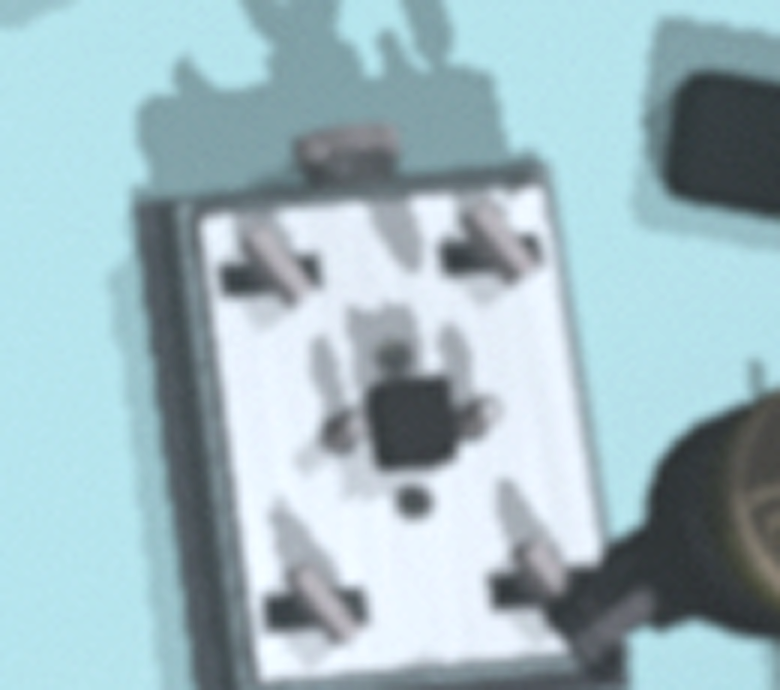

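View pics/w3.png

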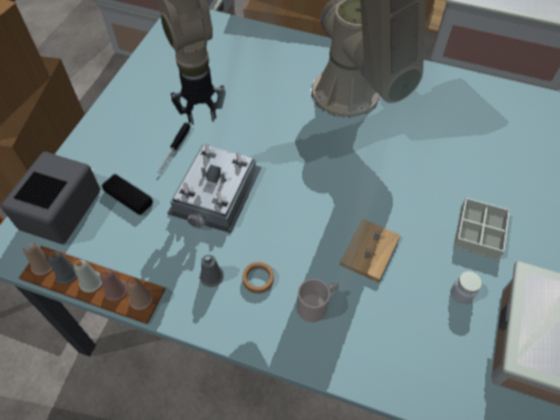

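All four bars stand about 60° across their slots. The cover lies level inside the rim, the other things are where they were at the start, and the gripper is clear.

Run:
```python
from workcell import env
print(env.hand_in()); print(env.get_state()['clock'])
```

```text
the job is handed in; nothing more can be done
None
the job is handed in; nothing more can be done
```

The cover is on the suction unit with all four wing bolts tightened, and I handed the job in at about 50 s of the 72 s allowed. No verdict was reported.

**What I did:**
- I lifted the cover off the stand by its 30 mm sides, set it down on the clear table and regripped it across the 36 mm sides.
- I lowered it over the pins and bolts without any contact force until the pads carried it.
- The first round ran 0, 2, 1, 3, to about 0.53 rad each. The second ran 3, 1, 0, 2, to about 1.02 rad each.

**Last checks:**
- **Bolts:** the wrist turned each bar to about 1.02 rad, measured at the tool. That is just short of the 1.05 stop, so none was pressed against it.
- **Cover:** the final pictures show it level inside the rim with all bars across their slots. I judged its height and level by eye, not by measurement.
- **Surroundings:** the gripper is clear, and the other things look to be where they were at the start.

**What disagreed:**
- **Finger height:** the fingertips sit about 30 mm higher than the reported TCP says. My first closings on the grip block passed over its top, so I felt downwards for the real grasp depth and used that from then on.
- **Cameras:** the two views disagreed by 1 to 4 mm. I corrected this against the held cover's known position before fitting it.

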